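# Load the drying box and prop its lid ajar

## Robot

A 7-joint arm with a two-finger parallel gripper is mounted at the origin on the work surface. World frame = base frame: x ahead of the robot, y to its left, z up, the work surface at z = 0. Lengths are in m, angles in rad, forces in N, time in s.
With the tool pointing down it reaches from about 0.425 to 0.875 m from the base axis. Payload 4.7 kg.
Tool frame: the origin (TCP) lies midway between the tips of the shut fingers; the grasp point (between the pads) lies 19 mm behind it; z points along the fingers, y is the line along which they close (so a half turn about z gives the same grasp; the last joint's range is limited). The gripper opens to 87 mm and grips with 3 to 60 N. Pads are 19 mm wide; open, the fingers measure 117 mm over their backs; the gripper's body (75 mm by 190 mm) begins 51 mm behind the grasp point.
Start: joints at [-1.332, 0.321, -0.07, 1.45, 0.023, 1.371, -0.057], TCP at [0.145, 0.634, 0.19] pointing down, gripper open.
Joint ranges: [-2.86, 2.86], [-0.3, 2.09], [-1.38, 1.24], [0.06, 2.45], [-1.56, 4.7], [0.09, 2.05], [-2.69, 2.69]. Speed limits (rad/s): [2.57, 2.57, 3.14, 3.14, 3.14, 3.14, 3.14].

## Interface

Orientations are given as a rotation vector (axis times angle).
In Python, from bench import ctrl gives the robot as it stands. The module is installed in compiled form; this text tells all that it offers.
- The arm moves only by the shell command python3 -m handwheel 'ROWS' [FORCE]. ROWS is JSON, a list of rows, each a list of 7 numbers: the finger opening in m, from 0 to 0.087, then the shift along the tool's x, y, z in m, then the turn, a rotation vector about the tool's x, y, z in degrees. A call has 1 to 12 rows; each row shifts and turns the commanded pose from where the row before left it, along the tool's axes as they then stand; what a row does not reach is not made up. A row lasts 1/8 s, in which the tool goes at most 62.5 mm and 10.7 degrees, less where a joint would pass 70% of its speed; a pose out of reach is approached as far as the arm can. A call is refused whole if a number of a shift passes 0.0625 or a number of a turn 10.7, either way. A call with a gripper value outside its range is refused whole. The fingers move at their own pace and stop on an object; FORCE is the grip in N (left out, the last holds). Time passes only in rows, so rows that do not move let the fingers close. It gives the time, the measured TCP pose, the force, the opening and the grip force at its end, in the units of the state.
- ctrl.get_state(): the state, without advancing time (a new reading comes with each control period).
- ctrl.get_image(name): name is "side" or "top"; returns (picture, depth): 420x560x3 uint8, blue, green, red; 420x560 float32, m along the optical axis (not along the pixel's ray), 0 where there is no reading.
- ctrl.camera_info(name): a dict with "intrinsics" (3x3 intrinsics, pixels), "D" ([k1, k2, p1, p2, k3] as OpenCV has them; the pictures are not rectified), "R" (3x3) and "t" (3): a world point X has camera coordinates R X + t. Camera axes: x right, y down, z forward; pixel columns grow to the right and rows downward; lengths in m; the calibration is good to about 2 mm. A picture is of the moment at which its call begins. camera_info takes no time and is no camera call.
- ctrl.close_job(): hands the job in; it is judged then, once.
The state is a dict: "time": time; "joint_positions": joint angles; "qd": joint speeds; "joint_torque": joint torques, N m; "position": TCP position; "tool_rot": TCP orientation; "ft_force": force on the tool from outside, world axes, zero at the start; "torque": the same for the moment, N m; "grip_width": opening from 0.0 (shut) to 1.0 (fully open); "grip_force": force on a finger pad.
Only numpy, scipy, OpenCV 4.12 (cv2) and the standard library are available. Lean on these libraries where they do the work, as an engineer would, in place of code of your own. Each camera call takes 0.05 s, during which the arm holds its last target. There are 200 camera calls.

## Task

Load the drying box and leave it airing. Swing its lid right back until it stays open by itself, lower the pile of three porcelain plates flat into the rack inside without letting them drop, then push the prop leg on the front of the box up and over until it hits its stop, and lower the lid gently onto the leg so that it stays ajar. Leave the other things on the bench where they are.

Things in the scene. Friction and masses are not known exactly. Their poses are not given: they have to be found in the camera images.
- dryer: Drying box: stainless case fixed to the bench, 138 (x) x 190 (y) x 110 mm high, open-topped under a hinged lid. Origin: centre of its underside; z up, -x its front (leg, lid handle; turned roughly to the robot's left), +x its back (hinges). Walls 10 mm; inside 118 (x) x 170 (y) mm. Inside, a slotted shelf 45 mm above the bench carries the plate rack.
- rack (a point): Centre of the plate rack, on top of the shelf, 45 mm above the box's origin, axes as the box. Plates lie with their long side along x, between front and back wall (118 mm apart) and four guide fins (36 mm high, 3 mm thick, inner faces at y = -34.5 and +34.5 mm). The fins stand at |x| = 31 to 59 mm: the middle 62 mm of either side is open for fingers.
- lid (a joint): Lid angle, rad: 0 shut, 1.8 right back at its stop; about 0.40 when resting on the erected leg. A 12 mm steel plate, 139 mm deep, 194 mm wide, 0.5 kg, whose front edge swings up and back. It moves freely: past about 1.6 it stays open by its weight, short of that it falls shut.
- lid_hinge (a point): Middle of the lid's hinge axis (parallel to the box's y), at x = +69, y = 0, z = +112 mm in the box frame, at the level of the lid's underside.
- lid_handle (a point): Middle of the lid's bail handle: a round bar 12 mm thick, 60 mm long, parallel to the box's y, in the plane of the lid, carried by two side rods 45 mm in front of the lid's front edge, open all round. 184 mm from the hinge axis, 6 mm above the lid's underside.
- lid_lug (a point): Underside of a flat steel lug, 44 mm wide, at the lid's front edge beside the handle (box y = 53 to 97 mm), reaching 53 mm in front of the lid plate. It lands on the head of the erected leg. This point is its middle.
- leg (a joint): Prop leg angle, rad: 0 folded on its rest, 1.1 at its stop. Folded, it slants across the box's front, rising 35 degrees from its pivot towards the box's -y side; growing values swing it up and over towards +y until it leans 8 degrees past upright. Stiff hinge: stays where left; some 3 N moves the head along its arc (up as well as sideways at first).
- leg_pivot (a point): The leg's pivot, its axis parallel to the box's x, at x = -84, y = +60, z = +20 mm in the box frame. The leg is a 10 mm rod turning in an upright plane 15 mm in front of the front wall.
- leg_head (a point): Middle of the leg's head: a rubber-covered round cross-bar 14 mm thick, 60 mm long, parallel to the box's x, sticking out forwards from the leg's free end. Its axis is 150 mm from the pivot axis; this point is at x = -107 mm in the box frame.
- plate_1: Lowest plate of the pile: a white porcelain test plate with shallow dimples, 110 (x) x 62 (y) x 12 mm, about 0.16 kg. Origin: centre of its underside. The pile of three lies square on a cork mat 6 mm thick (145 x 95 mm).
- plate_2: Middle plate of the pile, same shape and origin as plate_1.
- plate_3: Top plate of the pile, same shape and origin as plate_1. The pile is 36 mm high.
- tray: Bystander: empty shallow aluminium tray, 130 x 95 x 22 mm. Origin: centre of its underside.
- timer: Bystander: flat white bench timer, 65 x 85 x 24 mm. Origin: centre of its underside.
- meter: Bystander: grey hand-held meter lying flat, 65 x 165 x 30 mm. Origin: centre of its underside.
- beaker: Bystander: glass beaker, 72 mm wide, 88 mm high. Origin: centre of its underside.
- jar: Bystander: brown glass jar, 68 mm wide, 85 mm high. Origin: centre of its underside.
- wash_bottle: Bystander: white plastic bottle, 66 mm wide, 160 mm high. Origin: centre of its underside.
- brush: Bystander: wooden-handled brush lying flat, 200 mm long, about 42 mm wide. Origin: its middle, on the bench.
Not all that is in view belongs to the job. What is shaped like the plate_3 but turquoise is not meant.

How it is judged:
On the way, in this order (a step that is already met when the one before it is completed fails the run):
1. the lid is swung right back (above 1.65 rad) (value of joint lid above 1.65 rad), for 0.2 s.
2. all three plates lie flat in the rack, with the lid still back (x of plate_1 in the frame of dryer between -0.007 and 0.007 m and y of plate_1 in the frame of dryer between -0.007 and 0.007 m and z of plate_1 in the frame of dryer between 0.04 and 0.073 m and angle between each of plate_1, plate_2, plate_3's own z axis and vertical below 0.06 rad and x of plate_2 in the frame of dryer between -0.007 and 0.007 m and y of plate_2 in the frame of dryer between -0.007 and 0.007 m and z of plate_2 in the frame of dryer between 0.04 and 0.073 m and x of plate_3 in the frame of dryer between -0.007 and 0.007 m and y of plate_3 in the frame of dryer between -0.007 and 0.007 m and z of plate_3 in the frame of dryer between 0.04 and 0.073 m and value of joint lid above 1.6 rad), for 0.2 s.
3. the prop leg is pushed over to its stop (above 1.05 rad), with the lid still back (value of joint leg above 1.05 rad and value of joint lid above 1.6 rad), for 0.2 s.
At the end, for the whole second after the job is handed in: The three plates lie flat at rest in the rack on the shelf (each within 7 mm of the rack's centre line both ways, tilted less than 0.06 rad), the prop leg is against its stop (above 1.05 rad) and the lid rests still on it, ajar at 0.34 to 0.46 rad (x of plate_1 in the frame of dryer between -0.007 and 0.007 m and y of plate_1 in the frame of dryer between -0.007 and 0.007 m and z of plate_1 in the frame of dryer between 0.04 and 0.073 m and angle between each of plate_1, plate_2, plate_3's own z axis and vertical below 0.06 rad and x of plate_2 in the frame of dryer between -0.007 and 0.007 m and y of plate_2 in the frame of dryer between -0.007 and 0.007 m and z of plate_2 in the frame of dryer between 0.04 and 0.073 m and x of plate_3 in the frame of dryer between -0.007 and 0.007 m and y of plate_3 in the frame of dryer between -0.007 and 0.007 m and z of plate_3 in the frame of dryer between 0.04 and 0.073 m and value of joint leg above 1.05 rad and value of joint lid between 0.34 and 0.46 rad and velocity of joint lid between -0.05 and 0.05 rad/s and linear speed of each of plate_1, plate_2, plate_3 below 0.02 m/s); the robot touches nothing.
It fails at once if a plate is dropped inside the box (faster than 0.6 m/s below its rim) ((horizontal distance between plate_1 and dryer below 0.05 m and z of plate_1 in the frame of dryer below 0.11 m and linear speed of plate_1 above 0.6 m/s) or (horizontal distance between plate_2 and dryer below 0.05 m and z of plate_2 in the frame of dryer below 0.11 m and linear speed of plate_2 above 0.6 m/s) or (horizontal distance between plate_3 and dryer below 0.05 m and z of plate_3 in the frame of dryer below 0.11 m and linear speed of plate_3 above 0.6 m/s)).
It fails at once if the lid is let fall (faster than 4 rad/s downwards) (velocity of joint lid below -4 rad/s).
It fails at once if a bystander is shifted more than 40 mm or knocked over (distance of any of tray, timer, meter, beaker, jar, wash_bottle, brush from where it was at the start of the episode above 0.04 m or angle between any of tray, timer, meter, beaker, jar, wash_bottle, brush's own z axis and vertical above 0.5 rad).
It also fails if it takes over 72 s, if anything falls off the work surface, if the arm or the gripper's body presses on something with over 40 N, if the wrist force passes 120 N, or if a joint passes its speed limit or range.

## Working session

There is one attempt and no reset: what is moved stays moved. The work goes in short steps, Python scripts to look and compute and a shell command to move; the robot and the scene stay as the last step left them, time stands still between calls to the robot, and variables do not carry over. Pictures are saved under pics/ and viewed, at most 10 in all, crops included, and the job is handed in when it is done.

```bash
mkdir -p pics; ls; python3 - <<'E'
from bench import ctrl
import cv2,numpy as np
for n in("side","top"):
    im,d=ctrl.get_image(n); cv2.imwrite(f"pics/{n}0.png",im); np.savez(f"{n}0.npz",im=im,d=d)
    c=ctrl.camera_info(n); print(n,c)
s=ctrl.get_state(); print(s)
E
```

```text
pics
side {'intrinsics': array([[379.04624493,   0.        , 270.19809734],
       [  0.        , 379.04624493, 207.34623933],
       [  0.        ,   0.        ,   1.        ]]), 'D': array([-0.07486375,  0.        ,  0.        ,  0.        ,  0.        ]), 'R': array([[-0.96400258, -0.26582534, -0.00599355],
       [-0.15931211,  0.59549118, -0.78740708],
       [ 0.21288186, -0.75810761, -0.61640423]]), 't': array([0.54589086, 0.12441322, 0.97674042])}
top {'intrinsics': array([[511.8588443 ,   0.        , 278.90275289],
       [  0.        , 511.8588443 , 208.27424023],
       [  0.        ,   0.        ,   1.        ]]), 'D': array([-0.0715921,  0.       ,  0.       ,  0.       ,  0.       ]), 'R': array([[-1.04795122e-03, -9.99849742e-01,  1.73030693e-02],
       [-9.94831099e-01, -7.14543715e-04, -1.01540992e-01],
       [ 1.01538098e-01, -1.73200415e-02, -9.94680869e-01]]), 't': array([0.06380814, 0.56614391, 1.43423981])}
{'time': 0.1, 'joint_positions': array([-1.33189689,  0.3217532 , -0.07009667,  1.45152331,  0.02260046,
        1.37081672, -0.05690521]), 'qd': array([ 5.71575838e-04,  7.85387620e-04,  1.06859266e-05, -2.79491936e-03,
        2.34967390e-04,  1.91366795e-04,  4.14878129e-04]), 'joint_torque': array([-3.62564924e-04, -4.92570877e+01, -4.05866252e-01, -3.13396454e+01,
       -6.41759299e-02,  3.95805726e-02,  6.23122810e-05]), 'position': array([0.14481357, 0.63310381, 0.18858313]), 'tool_rot': array([-3.52307226e-01, -3.12167086e+00,  2.68662022e-03]), 'ft_force': array([-0.55898328, -0.74072529,  0.74500481]), 'torque': array([-0.0333034 , -0.00865199,  0.00833617]), 'grip_force': 0.0, 'grip_width': 1.0011595539071017}
```

View pics/top0.png

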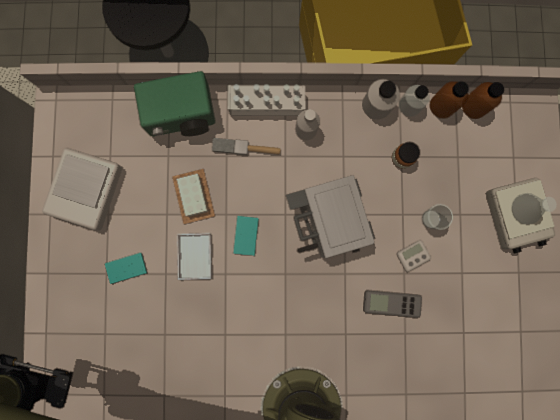

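View pics/side0.png

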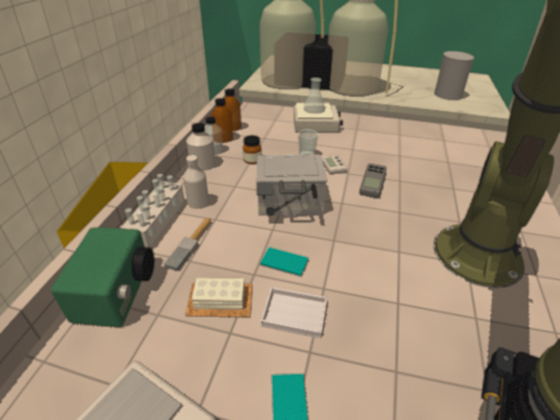

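```bash
cat > h.py <<'E'
import cv2,numpy as np
from bench import ctrl
from scipy.spatial.transform import Rotation as Ro
def ray(n,u,v):
    c=ctrl.camera_info(n); p=cv2.undistortPoints(np.array([[[u,v]]],float),c["intrinsics"],np.array(c["D"]))[0,0]
    R,t=c["R"],c["t"]; return -R.T@t, R.T@np.r_[p,1]
def at_z(n,u,v,z):
    o,d=ray(n,u,v); return o+d*(z-o[2])/d[2]
def at_d(n,u,v,dep):
    o,d=ray(n,u,v); return o+d*dep
def proj(n,P):
    c=ctrl.camera_info(n); return cv2.projectPoints(np.atleast_2d(P).astype(float),cv2.Rodrigues(c["R"])[0],c["t"],c["intrinsics"],np.array(c["D"]))[0][:,0]
def cloud(n,d):
    c=ctrl.camera_info(n); h,w=d.shape; u,v=np.meshgrid(np.arange(w),np.arange(h))
    p=cv2.undistortPoints(np.stack([u,v],-1).reshape(-1,1,2).astype(float),c["intrinsics"],np.array(c["D"])).reshape(h,w,2)
    X=np.dstack([p,np.ones((h,w))])*d[...,None]
    return (X-c["t"])@c["R"]
E
python3 - <<'E'
from h import *
t=np.load("top0.npz")["im"]; 
a=cv2.resize(t[160:270,275:395],None,fx=5,fy=5,interpolation=cv2.INTER_CUBIC)
b=cv2.resize(t[160:230,165:225],None,fx=3,fy=3,interpolation=cv2.INTER_CUBIC)
c=np.zeros((550,800,3),np.uint8); c[:,:600]=a; c[:210,600:780]=b
cv2.imwrite("pics/crop1.png",c)
d=np.load("top0.npz")["d"]; C=cloud("top",d)
# lid top plane z
for nm,m in (("lid",(C[...,2]>.113)&(C[...,2]<.135)),("pile",(C[...,2]>.034)&(C[...,2]<.05))):
    m=m.copy(); k=np.zeros_like(m)
    if nm=="lid": k[160:270,275:395]=1
    else: k[165:225,170:218]=1
    m&=k; cn=max(cv2.findContours(m.astype(np.uint8),0,2)[0],key=cv2.contourArea)
    mm=np.zeros(m.shape,np.uint8); cv2.drawContours(mm,[cn],-1,1,-1); m&=mm>0
    P=C[m]; r=cv2.minAreaRect(P[:,:2].astype(np.float32)*1000); print(nm,m.sum(),P.mean(0),P[:,2].std(),r)
print([C[v,u] for u,v in((193,195),(178,195),(150,200),(338,218))])
E
```

```text
lid 4285 [ 0.5367609  -0.08157508  0.12622107] 0.004517163710661095 ((529.4403686523438, -73.0455322265625), (194.42002868652344, 199.0050048828125), 16.478900909423828)
pile 853 [0.60331896 0.31112129 0.04244707] 0.003051952223145437 ((603.8784790039062, 311.5616455078125), (110.6583023071289, 62.54856872558594), 14.316110610961914)
[array([0.60180033, 0.30679476, 0.04676091]), array([0.60623207, 0.355559  , 0.01203168]), array([ 5.93073385e-01,  4.39483646e-01, -2.70658329e-04]), array([ 0.52950991, -0.09113496,  0.13440512])]
```

View pics/crop1.png

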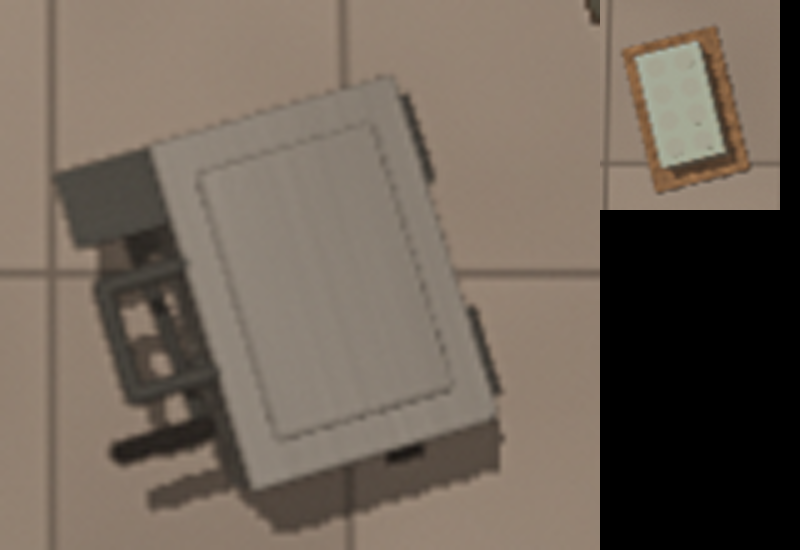

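```bash
cat >> h.py <<'E'
E
python3 - <<'E'
from h import *
px=[(152,148),(395,77),(497,415),(250,490)]
Q=np.array([at_z("top",275+u/5,160+v/5,.124)[:2] for u,v in px]); print(Q)
# model corners (box frame): TL=(-70,97) TR=(69,97) BR=(69,-97) BL=(-70,-97)
M=np.array([(-70,97),(69,97),(69,-97),(-70,-97)])/1000.
A=M-M.mean(0);B=Q-Q.mean(0); th=np.arctan2((A[:,0]*B[:,1]-A[:,1]*B[:,0]).sum(),(A*B).sum())
R=np.array([[np.cos(th),-np.sin(th)],[np.sin(th),np.cos(th)]]); o=Q.mean(0)-R@M.mean(0)
print("box",o,np.degrees(th),"res mm",1e3*(Q-(M@R.T+o)))
W=lambda x,y,z:np.r_[R@[x,y]+o,z]
for nm,p in dict(handle=(-.115,0,.118),hinge=(.069,0,.112),lughd=(-.107,.06-.150*np.cos(np.radians(35)),.02+.15*np.sin(np.radians(35))),lug=(-.107,.075,.112)).items():
    w=W(*p); print(nm,w,np.hypot(*w[:2]),proj("top",w),(proj("top",w)-[275,160])*5, proj("side",w))
pp=[(635,58),(704,41),(726,153),(661,168)]
P=np.array([at_z("top",165+(u-600)/3,160+v/3,.042)[:2] for u,v in pp]);print("pile",P.mean(0),[1e3*np.linalg.norm(P[i]-P[i-1]) for i in range(4)],
 np.degrees(np.arctan2(*(P[0]+P[1]-P[2]-P[3])[::-1])))
# side check pile corners
print(proj("side",np.c_[P,np.full(4,.042)]))
s=ctrl.get_state(); T=Ro.from_rotvec(s["tool_rot"]).as_matrix(); print(T.round(3))
E
```

```text
[[ 0.60678496 -0.00575899]
 [ 0.64570864 -0.13741383]
 [ 0.46347122 -0.18924844]
 [ 0.42399074 -0.05667618]]
box [ 0.53512669 -0.097755  ] -74.00277285436901 res mm [[-2.29404886 -2.02555983]
 [-1.67749014 -0.06316235]
 [ 2.57244699  1.56684585]
 [ 1.39909202  0.52187634]]
handle [0.50343374 0.01279163 0.118     ] 0.5035962258827198 [[298.55784531 228.2244506 ]] [[117.78922657 341.122253  ]] [[291.56414473 191.8011808 ]]
hinge [ 0.55414246 -0.16408297  0.112     ] 0.5779248083428791 [[363.63773852 209.60886797]] [[443.18869262 248.04433983]] [[288.18158727 158.05561048]]
lughd [ 0.44520041 -0.01222574  0.10603647] 0.4453682447052706 [[307.71257858 250.1437835 ]] [[163.5628929  450.71891751]] [[314.69247275 193.44328517]]
lug [0.5777341  0.02577074 0.112     ] 0.5783085833387512 [[293.49478228 200.8640592 ]] [[ 92.47391139 204.32029599]] [[263.23858811 192.17761443]]
pile [0.60262336 0.30995104] [np.float64(108.02042007984268), np.float64(67.29609444980731), np.float64(109.12375231553136), np.float64(62.693911284349426)] 13.039267023334604
[[190.94814585 298.89681618]
 [196.2681896  275.6287122 ]
 [243.08056207 277.85358919]
 [240.34251844 299.77897586]]
[[-0.975  0.223 -0.   ]
 [ 0.223  0.975 -0.002]
 [-0.    -0.002 -1.   ]]
```

```bash
cat >> h.py <<'E'
O=np.array([.5351,-.0978]); TH=-73.9
def W(x,y,z):
    a=np.radians(TH); return np.r_[O+[np.cos(a)*x-np.sin(a)*y,np.sin(a)*x+np.cos(a)*y],z]
def plan(p,yaw=None):
    """shift in tool axes (after turning) to bring GRASP point to p, tool y at yaw deg"""
    s=ctrl.get_state(); T=Ro.from_rotvec(s["tool_rot"]).as_matrix()
    y0=np.degrees(np.arctan2(T[1,1],T[0,1])); g=s["position"]-.019*T[:,2]
    dy=0 if yaw is None else (yaw-y0+180)%360-180
    T2=Ro.from_euler("z",dy,degrees=True).as_matrix()@T
    print("t %.2f tcp %s yaw %.1f tilt %.2f | turn tool z %.1f shift %s mm"%(s["time"],s["position"].round(4),y0,np.degrees(np.arccos(-T[2,2])),-dy,(1e3*T2.T@(np.asarray(p)-s["position"]+.019*T2[:,2])).round(1)),"F",s["ft_force"].round(1),"grip",round(s["grip_width"]*87,1),round(s["grip_force"],1),"q",s["joint_positions"].round(2))
E
python3 - <<'E'
from h import *
plan(W(-.115,0,.21),106)
E
```

```text
t 0.10 tcp [0.1448 0.6331 0.1886] yaw 77.1 tilt 0.10 | turn tool z -28.9 shift [-173.5 -695.2   -1.2] mm F [-0.6 -0.7  0.7] grip 87.1 0.0 q [-1.33  0.32 -0.07  1.45  0.02  1.37 -0.06]
```

```bash
python3 -m handwheel '[[0.04,0,0,0,0,0,-10],[0.04,0,0,0,0,0,-10],[0.04,0,0,0,0,0,-9]]' 10; python3 - <<'E'
from h import *
plan(W(-.115,0,.21),106)
E
```

```text
time: 0.48
position: [0.1448, 0.6333, 0.1889]
tool_rot: [0.449, -3.109, 0.002]
ft_force: [0.1, 0.6, 0.5]
grip_width: 0.742
grip_force: 0.0
t 0.47 tcp [0.1448 0.6333 0.1889] yaw 106.4 tilt 0.07 | turn tool z 0.4 shift [-173.4 -695.4   -1.5] mm F [0.1 0.6 0.5] grip 64.5 0.0 q [-1.28  0.32 -0.14  1.45  0.04  1.37  0.44]
```

```bash
python3 -m handwheel '[[0.04,-0.0145,-0.058,0,0,0,0],[0.04,-0.0145,-0.058,0,0,0,0],[0.04,-0.0145,-0.058,0,0,0,0],[0.04,-0.0145,-0.058,0,0,0,0],[0.04,-0.0145,-0.058,0,0,0,0],[0.04,-0.0145,-0.058,0,0,0,0],[0.04,-0.0145,-0.058,0,0,0,0],[0.04,-0.0145,-0.058,0,0,0,0],[0.04,-0.0145,-0.058,0,0,0,0],[0.04,-0.0145,-0.058,0,0,0,0],[0.04,-0.0145,-0.058,0,0,0,0],[0.04,-0.0145,-0.058,0,0,0,0]]'; python3 - <<'E'
from h import *
plan(W(-.115,0,.118),106)
E
```

```text
time: 1.98
position: [0.5058, 0.0117, 0.1895]
tool_rot: [-0.441, 3.11, 0.001]
ft_force: [1.5, 0.3, 0.5]
grip_width: 0.463
grip_force: 0.0
t 1.98 tcp [0.5058 0.0117 0.1895] yaw 106.1 tilt 0.04 | turn tool z 0.1 shift [ 2.3  1.6 90.5] mm F [1.5 0.3 0.5] grip 40.2 0.0 q [-0.61 -0.    0.54  1.82 -0.    1.32  1.78]
```

```bash
python3 -m handwheel '[[0.04,0.002,0.0015,0.03,0,0,0],[0.04,0,0,0.03,0,0,0],[0.04,0,0,0.03,0,0,0],[0.01,0,0,0,0,0,0],[0.0,0,0,0,0,0,0],[0.0,0,0,0,0,0,0],[0.0,0,0,0,0,0,0]]' 12; python3 - <<'E'
from h import *
plan(W(-.115,0,.118))
h=W(.069,0,.112); 
s=ctrl.get_state(); T=Ro.from_rotvec(s["tool_rot"]).as_matrix(); g=s["position"]-.019*T[:,2]; print("g rel hinge in tool",T.T@(g-h))
p=lambda a:np.array([-.184*np.cos(a)+.006*np.sin(a),.184*np.sin(a)+.006*np.cos(a)])
A=np.linspace(0,1.74,15); D=np.diff([p(a) for a in A],axis=0)
for a,d in zip(A[1:],D): print(a.round(2),"y",(-d[0]*1e3).round(1),"z",(-d[1]*1e3).round(1))
E
```

```text
time: 2.85
position: [0.5037, 0.0144, 0.1006]
tool_rot: [-0.44, 3.109, 0.001]
ft_force: [-0.7, 0.5, 0.9]
grip_width: 0.093
grip_force: 0.0
t 2.85 tcp [0.5037 0.0144 0.1006] yaw 106.1 tilt 0.11 | turn tool z 0.0 shift [ 0.9 -1.5  1.6] mm F [-0.7  0.5  0.9] grip 8.1 0.0 q [-0.6   0.07  0.54  1.94 -0.04  1.14  1.81]
g rel hinge in tool [-0.00102174  0.18548597 -0.00754893]
0.12 y -2.2 z -22.8
0.25 y -5.0 z -22.3
0.37 y -7.7 z -21.5
0.5 y -10.3 z -20.4
0.62 y -12.8 z -19.0
0.75 y -15.0 z -17.2
0.87 y -17.0 z -15.3
0.99 y -18.8 z -13.0
1.12 y -20.3 z -10.6
1.24 y -21.4 z -8.0
1.37 y -22.2 z -5.3
1.49 y -22.7 z -2.5
1.62 y -22.9 z 0.4
1.74 y -22.6 z 3.2
```

```bash
python3 - <<'E'
from h import *
a,da=ctrl.get_image("top"); b,db=ctrl.get_image("side"); np.savez("m.npz",a=a,b=b,da=da,db=db)
s=ctrl.get_state();print(s["grip_width"],proj("top",s["position"]),proj("side",s["position"]))
c=np.hstack([cv2.resize(a[175:255,280:360],(400,400),interpolation=2),cv2.resize(b[140:220,250:330],(400,400),interpolation=2)])
cv2.imwrite("pics/c2.png",c)
E
```

```text
0.03284152598044375 [[297.61205963 228.64511787]] [[291.24994885 197.55843822]]
```

View pics/c2.png

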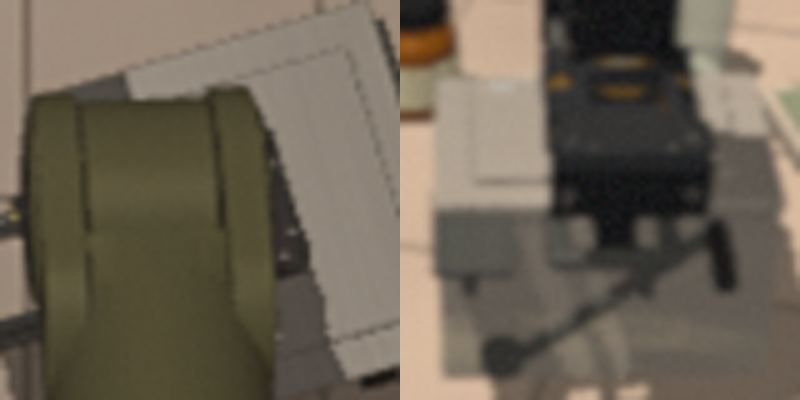

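```bash
python3 - <<'E'
from h import *
m=np.load("m.npz"); b=m["b"]; C=cloud("side",m["db"])
c=cv2.resize(b[175:205,275:310],None,fx=16,fy=16,interpolation=2); c=np.clip(c.astype(float)*2.2,0,255).astype(np.uint8)
cv2.imwrite("pics/c3.png",c)
a=np.radians(TH); 
for v in range(182,206,2):
    P=[C[v,u] for u in (282,285,288,291,294,297,300)]
    print(v,[ (1e3*np.r_[(p[:2]-O)@[np.cos(a),np.sin(a)],(p[:2]-O)@[-np.sin(a),np.cos(a)],p[2]]).round().astype(int).tolist() for p in P])
E
```

```text
182 [[-203, 30, 209], [-204, 23, 210], [-202, 16, 208], [-202, 9, 208], [-203, 2, 209], [-204, -5, 210], [-203, -12, 209]]
184 [[-88, 25, 125], [-68, 15, 111], [-67, 7, 110], [-129, 3, 153], [-130, -4, 153], [-124, -12, 149], [-68, -26, 111]]
186 [[-97, 25, 125], [-70, 15, 106], [-70, 7, 105], [-127, 3, 145], [-127, -5, 145], [-126, -12, 144], [-70, -26, 105]]
188 [[-109, 25, 126], [-69, 15, 98], [-68, 7, 98], [-127, 3, 139], [-127, -5, 139], [-127, -13, 138], [-70, -26, 98]]
190 [[-117, 26, 125], [-114, 18, 124], [-117, 10, 125], [-118, 2, 126], [-117, -6, 125], [-115, -14, 124], [-117, -22, 125]]
192 [[-121, 26, 122], [-121, 18, 122], [-122, 10, 123], [-118, 2, 120], [-120, -6, 121], [-119, -14, 120], [-120, -22, 121]]
194 [[-928, 63, 703], [-71, 15, 79], [-71, 7, 79], [-68, -2, 77], [-71, -10, 79], [-82, -18, 87], [-88, -25, 91]]
196 [[-68, 23, 70], [-68, 15, 70], [-68, 6, 70], [-71, -2, 71], [-81, -10, 79], [-87, -17, 83], [-88, -25, 84]]
198 [[-70, 23, 64], [-71, 15, 65], [-69, 6, 64], [-85, -1, 75], [-89, -9, 78], [-87, -18, 77], [-78, -27, 69]]
200 [[-70, 23, 57], [-69, 15, 57], [-87, 7, 70], [-89, -1, 71], [-87, -10, 70], [-67, -20, 55], [-67, -28, 55]]
202 [[-69, 23, 49], [-85, 15, 61], [-91, 7, 66], [-87, -1, 63], [-67, -11, 47], [-68, -20, 48], [-70, -28, 50]]
204 [[-86, 24, 55], [-85, 15, 55], [-85, 7, 54], [-66, -3, 40], [-71, -11, 43], [-69, -20, 41], [-70, -29, 43]]
```

View pics/c3.png

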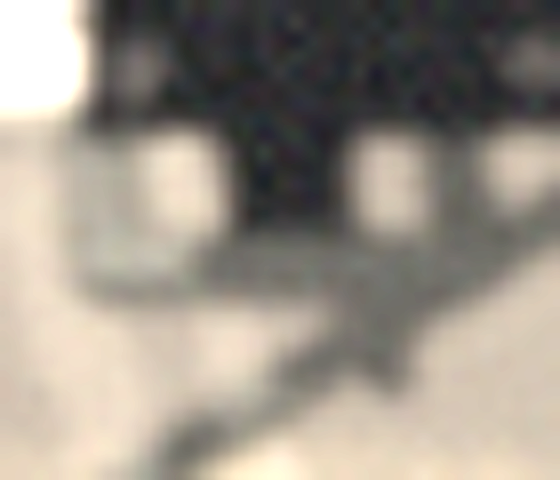

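```bash
python3 -m handwheel '[[0.04,0,0,0,0,0,0],[0.04,0,0,0,0,0,0],[0.04,0,0,0,0,0,0],[0.04,0,0,0,0,0,0],[0.04,0,0,0,0,0,0]]'; python3 - <<'E'
from h import *
b,db=ctrl.get_image("side"); C=cloud("side",db); 
a=np.radians(TH); X=np.dstack([(C[...,:2]-O)@[np.cos(a),np.sin(a)],(C[...,:2]-O)@[-np.sin(a),np.cos(a)],C[...,2]])*1e3
for v in range(184,206,2): print(v,[X[v,u].round().astype(int).tolist() for u in (286,288,290,292,294,296,298)])
b0=np.load("side0.npz")["im"]; print(proj("side",[.145,.633,.1886]),proj("top",[.145,.633,.1886]))
t0=np.load("top0.npz"); C0=cloud("top",t0["d"]); r=C0[355:415,0:80]; print("top gripper z max/min",r[...,2].max())
c=np.vstack([np.hstack([cv2.resize(b[150:210,260:320],(400,400),interpolation=2),cv2.resize(b0[340:420,460:540],(400,400),interpolation=2)])]); cv2.imwrite("pics/c4.png",np.clip(c*1.8,0,255).astype(np.uint8))
E
```

```text
time: 3.58
position: [0.503, 0.0142, 0.0995]
tool_rot: [0.441, -3.111, -0.0]
ft_force: [-0.5, 0.0, -0.1]
grip_width: 0.442
grip_force: 0.0
184 [[-71, 13, 113], [-70, 7, 112], [-147, 7, 165], [-147, 2, 165], [-146, -3, 164], [-147, -8, 165], [-147, -13, 165]]
186 [[-66, 12, 103], [-70, 7, 105], [-146, 7, 158], [-145, 2, 158], [-145, -3, 158], [-145, -8, 157], [-146, -13, 158]]
188 [[-70, 13, 99], [-68, 7, 97], [-144, 7, 151], [-146, 2, 152], [-141, -4, 148], [-143, -9, 150], [-143, -14, 150]]
190 [[-116, 15, 125], [-117, 10, 125], [-141, 6, 142], [-143, 1, 143], [-144, -4, 144], [-143, -9, 144], [-115, -17, 123]]
192 [[-120, 15, 121], [-119, 10, 120], [-144, 6, 138], [-145, 1, 139], [-142, -4, 136], [-142, -9, 137], [-121, -16, 122]]
194 [[-68, 12, 76], [-67, 6, 76], [-71, 1, 79], [-69, -5, 77], [-68, -10, 76], [-68, -16, 76], [-85, -20, 88]]
196 [[-68, 12, 70], [-71, 6, 72], [-67, 1, 69], [-68, -5, 70], [-82, -10, 80], [-87, -15, 83], [-90, -20, 85]]
198 [[-70, 12, 65], [-70, 6, 64], [-68, 0, 62], [-83, -4, 74], [-89, -9, 78], [-87, -15, 77], [-78, -21, 70]]
200 [[-70, 12, 57], [-83, 7, 67], [-85, 2, 68], [-88, -4, 71], [-88, -9, 71], [-67, -17, 54], [-69, -22, 56]]
202 [[-85, 13, 62], [-90, 7, 65], [-88, 2, 64], [-70, -5, 50], [-68, -11, 48], [-68, -17, 48], [-69, -23, 49]]
204 [[-89, 13, 58], [-88, 7, 57], [-67, 0, 40], [-70, -6, 43], [-73, -11, 45], [-69, -17, 42], [-68, -23, 41]]
[[472.36957407 488.98235043]] [[ 52.32903892 369.31806512]]
top gripper z max/min 1.4829936347265935
```

View pics/c4.png

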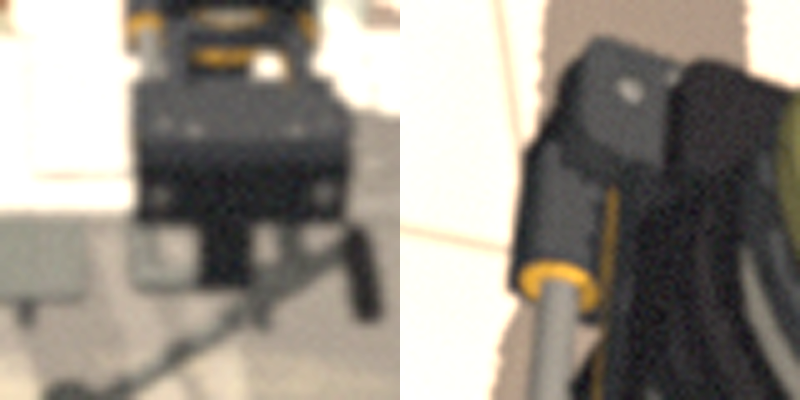

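```bash
python3 -m handwheel '[[0.038,-0.003,0.004,0.010,0,0,0],[0.038,0,0,0.012,0,0,0],[0.038,0,0,0.012,0,0,0],[0.038,0,0,0,0,0,0]]'; python3 - <<'E'
from h import *
plan(W(-.115,0,.118))
b,db=ctrl.get_image("side"); C=cloud("side",db); 
a=np.radians(TH); X=np.dstack([(C[...,:2]-O)@[np.cos(a),np.sin(a)],(C[...,:2]-O)@[-np.sin(a),np.cos(a)],C[...,2]])*1e3
for v in range(184,214,2): print(v,[X[v,u].round().astype(int).tolist() for u in (286,288,290,292,294,296,298)])
E
```

```text
time: 4.12
position: [0.5035, 0.0186, 0.064]
tool_rot: [0.44, -3.108, 0.001]
ft_force: [0.7, 0.4, -0.5]
grip_width: 0.44
grip_force: 0.0
t 4.12 tcp [0.5035 0.0186 0.064 ] yaw 106.1 tilt 0.17 | turn tool z 0.0 shift [  2.1  -5.6 -35. ] mm F [ 0.7  0.4 -0.5] grip 38.3 0.0 q [-0.6   0.12  0.54  1.97 -0.07  1.07  1.83]
184 [[-213, 21, 211], [-214, 17, 211], [-213, 12, 210], [-213, 7, 211], [-215, 3, 212], [-212, -2, 210], [-211, -6, 209]]
186 [[-217, 21, 208], [-216, 17, 207], [-215, 12, 206], [-215, 7, 207], [-214, 3, 206], [-215, -2, 206], [-215, -6, 206]]
188 [[-215, 21, 201], [-215, 16, 201], [-213, 12, 199], [-213, 7, 199], [-213, 2, 199], [-213, -2, 199], [-212, -7, 198]]
190 [[-211, 21, 193], [-214, 16, 195], [-212, 12, 193], [-212, 7, 193], [-212, 2, 193], [-212, -2, 193], [-215, -7, 195]]
192 [[-206, 20, 183], [-206, 16, 183], [-207, 11, 184], [-206, 6, 183], [-206, 1, 183], [-208, -3, 184], [-205, -8, 182]]
194 [[-206, 20, 177], [-207, 16, 178], [-207, 11, 178], [-209, 6, 179], [-206, 1, 177], [-206, -3, 177], [-209, -8, 179]]
196 [[-206, 20, 171], [-208, 15, 173], [-206, 11, 1
[... 282 characters left out ...]
16], [-69, -22, 56]]
202 [[-85, 13, 61], [-86, 7, 63], [-149, 6, 110], [-148, 1, 109], [-149, -4, 110], [-148, -10, 109], [-68, -23, 48]]
204 [[-87, 12, 56], [-88, 7, 56], [-150, 6, 104], [-147, 0, 102], [-147, -5, 102], [-147, -10, 102], [-69, -23, 42]]
206 [[-69, 11, 35], [-68, 5, 34], [-72, 0, 37], [-66, -6, 32], [-67, -12, 33], [-69, -18, 34], [-67, -23, 33]]
208 [[-66, 11, 25], [-67, 5, 26], [-69, 0, 27], [-71, -6, 29], [-69, -12, 27], [-70, -18, 28], [-70, -23, 28]]
210 [[-70, 11, 21], [-71, 5, 22], [-67, -1, 18], [-67, -7, 18], [-68, -12, 19], [-69, -18, 20], [-70, -24, 20]]
212 [[-69, 11, 12], [-69, 5, 13], [-72, -1, 15], [-71, -6, 14], [-67, -13, 11], [-70, -18, 13], [-69, -24, 12]]
```

```bash
python3 -m handwheel '[[0,0,0,0,0,0,0],[0,0,0,0,0,0,0],[0,0,0,0,0,0,0],[0,0,0,0,0,0,0],[0,0,0,0,0,0,0],[0,0,0,0,0,0,0]]' 15; python3 - <<'E'
from h import *
plan(W(-.115,0,.118))
E
```

```text
time: 4.92
position: [0.5066, 0.0141, 0.066]
tool_rot: [-0.436, 3.108, -0.009]
ft_force: [4.3, -9.0, -2.6]
grip_width: 0.129
grip_force: 15.0
t 4.92 tcp [0.5066 0.0141 0.066 ] yaw 106.0 tilt 0.37 | turn tool z 0.0 shift [  3.5  -0.7 -33. ] mm F [ 4.3 -9.  -2.6] grip 11.2 15.0 q [-0.59  0.12  0.54  1.97 -0.06  1.06  1.83]
```

```bash
python3 -m handwheel '[[0,-0.002,-0.006,-0.0228,0,0,0],[0,0,-0.005,-0.0223,0,0,0],[0,0,-0.0077,-0.0215,0,0,0],[0,0,-0.0103,-0.0204,0,0,0],[0,0,-0.0128,-0.019,0,0,0],[0,0,-0.015,-0.0172,0,0,0],[0,0,0,0,0,0,0]]' 20; python3 - <<'E'
from h import *
plan(W(.069,0,.112)-[0,0,.034])
E
```

```text
time: 5.8
position: [0.5205, -0.0335, 0.1901]
tool_rot: [0.44, -3.107, -0.008]
ft_force: [-7.3, 5.1, 3.2]
grip_width: 0.131
grip_force: 20.0
t 5.80 tcp [ 0.5205 -0.0335  0.1901] yaw 106.1 tilt 0.34 | turn tool z 0.0 shift [   3.6 -135.4  130.4] mm F [-7.3  5.1  3.2] grip 11.4 20.0 q [-0.55  0.04  0.59  1.78 -0.03  1.33  1.9 ]
```

```bash
python3 -m handwheel '[[0,0.002,-0.019,-0.0153,0,0,0],[0,0,-0.0188,-0.013,0,0,0],[0,0,-0.0203,-0.0106,0,0,0],[0,0,-0.0214,-0.008,0,0,0],[0,0,-0.0222,-0.0053,0,0,0],[0,0,-0.0227,-0.0025,0,0,0],[0,0,-0.0229,0.0004,0,0,0],[0,0,-0.018,0.0025,0,0,0],[0,0,0,0,0,0,0]]' 20; python3 - <<'E'
from h import *
plan(W(.069,0,.112)-[0,0,.034])
a,d=ctrl.get_image("side"); cv2.imwrite("pics/c5.png",a)
E
```

```text
time: 6.92
position: [0.5678, -0.1957, 0.2412]
tool_rot: [-0.438, 3.108, -0.002]
ft_force: [2.4, 0.4, 3.2]
grip_width: 0.128
grip_force: 20.0
t 6.92 tcp [ 0.5678 -0.1957  0.2412] yaw 106.0 tilt 0.19 | turn tool z 0.0 shift [  4.8  34.4 182.1] mm F [2.4 0.4 3.2] grip 11.2 20.0 q [-0.32  0.23  0.73  1.53 -0.15  1.44  2.26]
```

```bash
python3 -m handwheel '[[0.05,0,0,0,0,0,0],[0.05,0,0,0,0,0,0],[0.05,0,0,0,0,0,0],[0.05,0,0,-0.02,0,0,0],[0.05,0,0,-0.04,0,0,0],[0.05,0,0,-0.02,0,0,0]]' 20; python3 - <<'E'
from h import *
a,d=ctrl.get_image("side"); C=cloud("side",d); 
plan(np.r_[.603,.3105,.12],104)
a2,d2=ctrl.get_image("top"); np.savez("m2.npz",a=a,d=d,a2=a2,d2=d2)
c=np.hstack([a[60:260,180:380],a2[120:320,250:450]]); cv2.imwrite("pics/c6.png",cv2.resize(c,None,fx=2,fy=2))
E
```

```text
time: 7.72
position: [0.5666, -0.1946, 0.3226]
tool_rot: [-0.44, 3.109, -0.001]
ft_force: [-0.1, 0.5, -0.9]
grip_width: 0.571
grip_force: 0.0
t 7.78 tcp [ 0.5674 -0.1949  0.3246] yaw 106.1 tilt 0.28 | turn tool z 2.1 shift [-155.9  482.2  223.3] mm F [1.1 0.2 2. ] grip 49.6 0.0 q [-0.32  0.21  0.74  1.38 -0.14  1.6   2.25]
```

View pics/c6.png

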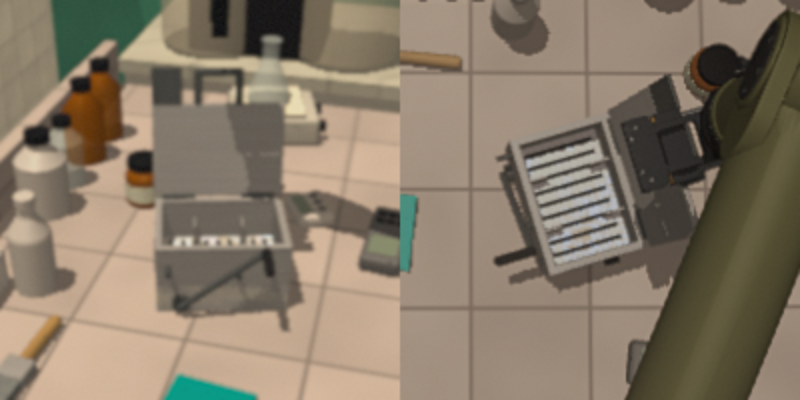

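```bash
python3 - <<'E'
from h import *
m=np.load("m2.npz"); a2=m["a2"].astype(int)
sub=cv2.resize(m["a2"][160:235,165:225],None,fx=8,fy=8,interpolation=cv2.INTER_CUBIC).astype(int)
# white: blue high
mk=(sub[...,0]>150).astype(np.uint8)
cn=max(cv2.findContours(mk,0,2)[0],key=cv2.contourArea)
P=np.array([at_z("top",165+(u+.5)/8-.5,160+(v+.5)/8-.5,.042)[:2] for u,v in cn[:,0]])
print("pile",cv2.minAreaRect((P*1e3).astype(np.float32)),P.min(0),P.max(0))
# box: rim at z~.11 via corner px in crop
px=[(508,140),(603,120),(640,247),(548,277)]
Q=np.array([at_z("top",250+(u-400)/2,120+v/2,.11)[:2] for u,v in px])
M=np.array([(-69,95),(69,95),(69,-95),(-69,-95)])/1000.
c=np.vstack([m["a2"][170:265,285:385]]); cv2.imwrite("pics/c7.png",np.hstack([cv2.resize(c,None,fx=5.5,fy=5.5,interpolation=2), cv2.resize(np.pad(m["a2"][165:228,170:214],((0,32),(0,0),(0,0))),None,fx=5.5,fy=5.5,interpolation=2)])[:,:800])
E
```

```text
pile ((604.7835693359375, 313.12872314453125), (107.97503662109375, 60.55672836303711), 14.471923828125) [0.54564698 0.27164032] [0.66360543 0.35515812]
```

View pics/c7.png

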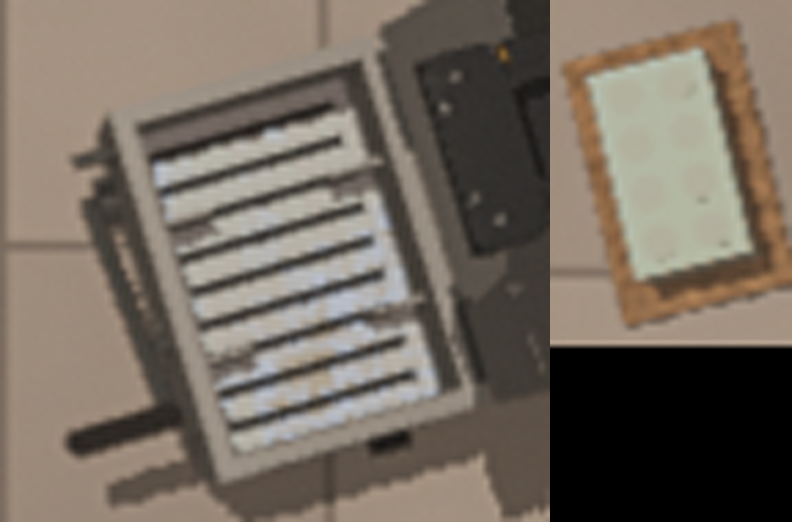

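```bash
python3 - <<'E'
from h import *
def fit(Q,M):
    A=M-M.mean(0);B=Q-Q.mean(0); th=np.arctan2((A[:,0]*B[:,1]-A[:,1]*B[:,0]).sum(),(A*B).sum())
    R=np.array([[np.cos(th),-np.sin(th)],[np.sin(th),np.cos(th)]]); o=Q.mean(0)-R@M.mean(0)
    print(o,np.degrees(th),(1e3*(Q-(M@R.T+o))).round(1).tolist())
f=lambda u,v,z:at_z("top",285+(u+.5)/5.5-.5,170+(v+.5)/5.5-.5,z)[:2]
fit(np.array([f(*p,.11) for p in[(108,115),(365,42),(472,400),(217,480)]]),np.array([(-69,95),(69,95),(69,-95),(-69,-95)])/1000.)
g=lambda u,v,z:at_z("top",170+(u-550+.5)/5.5-.5,165+(v+.5)/5.5-.5,z)[:2]
fit(np.array([g(*p,.042) for p in[(583,77),(703,45),(755,252),(635,282)]]),np.array([(55,31),(55,-31),(-55,-31),(-55,31)])/1000.)
# depth-based box: rim points z .104-.116
m=np.load("m2.npz"); C=cloud("top",m["d2"]); k=np.zeros(C.shape[:2],bool); k[175:262,300:360]=1; z=C[...,2]
mm=k&(z>.10)&(z<.118); P=C[mm]; print(mm.sum(), cv2.minAreaRect((P[:,:2]*1e3).astype(np.float32)),P[:,2].mean())
E
```

```text
[ 0.53553868 -0.09294993] -73.81241988668674 [[-1.3, -3.3], [-3.0, 1.4], [2.3, 4.4], [2.0, -2.5]]
[0.60431773 0.31265651] 14.912751861839975 [[-0.0, 1.2], [0.8, -0.8], [-0.6, -1.0], [-0.2, 0.6]]
797 ((537.4141845703125, -72.99976348876953), (159.2314910888672, 222.19837951660156), 88.4688720703125) 0.11046003135400105
```

```bash
python3 - <<'E'
from h import *
def show(n,P):
    q=(proj("top",P)-[285,170]+.5)*5.5-.5; print(n,q.round().astype(int).tolist())
show("fins top ends z81",[W(x,y,.081) for y in(.036,-.036) for x in(-.059,-.031,.031,.059)])
show("inner rim",[W(x,y,.11) for x,y in((-.059,.085),(.059,.085),(.059,-.085),(-.059,-.085))])
show("outer rim",[W(x,y,.11) for x,y in((-.069,.095),(.069,.095),(.069,-.095),(-.069,-.095))])
show("shelf",[W(x,y,.045) for x,y in((-.059,.085),(.059,.085),(.059,-.085),(-.059,-.085))])
m=np.load("m2.npz"); cv2.imwrite("pics/c8.png",cv2.resize(m["a2"][185:258,300:375],None,fx=8,fy=8,interpolation=cv2.INTER_CUBIC))
c=m["a2"].copy()
big=cv2.resize(c[185:258,300:375],None,fx=8,fy=8,interpolation=cv2.INTER_CUBIC)
for L,col in(([W(x,y,.11) for x,y in((-.059,.085),(.059,.085),(.059,-.085),(-.059,-.085))],(0,0,255)),([W(x,y,.11) for x,y in((-.069,.095),(.069,.095),(.069,-.095),(-.069,-.095))],(0,200,0)),
  *[([W(a,y,.081),W(b,y,.081)],(255,0,255)) for y in(.0345,-.0345) for a,b in((-.059,-.031),(.031,.059))]):
    q=((proj("top",L)-[300,185]+.5)*8-.5).round().astype(np.int32); cv2.polylines(big,[q],True,col,1)
cv2.imwrite("pics/c8.png",big)
E
```

```text
fins top ends z81 [[160, 228], [213, 212], [331, 178], [384, 163], [201, 366], [254, 350], [372, 316], [426, 300]]
inner rim [[136, 127], [365, 62], [465, 392], [235, 459]]
outer rim [[111, 113], [378, 37], [491, 406], [222, 485]]
shelf [[127, 143], [345, 81], [441, 397], [221, 461]]
```

View pics/c8.png

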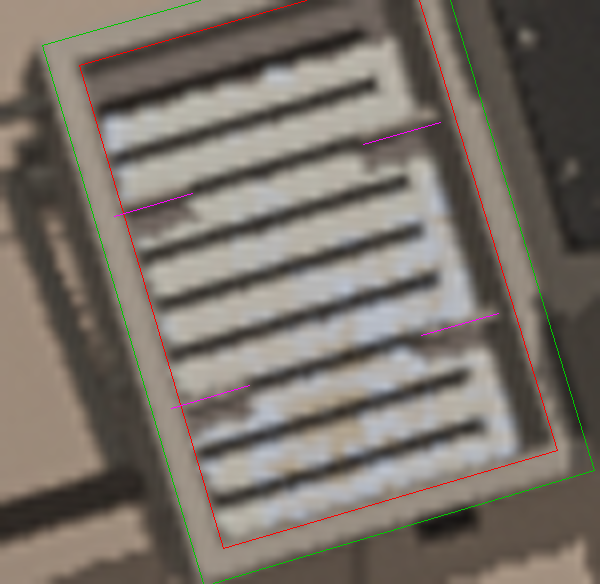

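```bash
python3 -m handwheel '[[0.087,0,0,0,0,0,1.4],[0.087,-0.0173,0.0536,0,0,0,0],[0.087,-0.0173,0.0536,0,0,0,0],[0.087,-0.0173,0.0536,0,0,0,0],[0.087,-0.0173,0.0536,0,0,0,0],[0.087,-0.0173,0.0536,0.02,0,0,0],[0.087,-0.0173,0.0536,0.02,0,0,0],[0.087,-0.0173,0.0536,0.02,0,0,0],[0.087,-0.0173,0.0536,0.02,0,0,0],[0.087,-0.0173,0.0536,0.02,0,0,0],[0.087,0,0,0.05,0,0,0],[0.087,0,0,0.05,0,0,0]]'; python3 - <<'E'
from h import *
plan(np.r_[.6043,.3125,.028-.034],104.7)
E
```

```text
time: 9.32
position: [0.593, 0.3123, 0.1172]
tool_rot: [0.404, -3.113, 0.002]
ft_force: [0.2, -0.9, 0.1]
grip_width: 1.004
grip_force: 0.0
t 9.32 tcp [0.593  0.3123 0.1172] yaw 104.8 tilt 0.14 | turn tool z 0.1 shift [-11.3  -2.6 142.2] mm F [ 0.2 -0.9  0.1] grip 87.3 0.0 q [-0.85  0.42  0.43  1.5  -0.18  1.26  1.43]
```

```bash
python3 -m handwheel '[[0.087,-0.0113,-0.0026,0.03,0,0,0],[0.087,0,0,0.03,0,0,0],[0.087,0,0,0,0,0,0]]'; python3 - <<'E'
from h import *
plan(np.r_[.6043,.3125,.028-.034],104.7)
s=ctrl.get_state(); T=Ro.from_rotvec(s["tool_rot"]).as_matrix()
b,db=ctrl.get_image("side"); C=cloud("side",db); u,v=proj("side",s["position"]+[0,0,.034])[0].astype(int); print(u,v)
X=(C-s["position"])@T*1e3; np.save("X.npy",X)
k=np.zeros(X.shape[:2],bool); k[v-70:v+30,u-70:u+70]=1
m=k&(abs(X[...,0])<30)&(abs(X[...,1])<75)&(X[...,2]>-80)&(X[...,2]<10)
for z0 in range(-80,10,8):
    q=X[m&(X[...,2]>=z0)&(X[...,2]<z0+8)]
    if len(q): print(z0,len(q),q.min(0).round(),q.max(0).round(), "front", np.median(q[q[:,1]>20],0).round(1) if (q[:,1]>20).sum() else '')
cv2.imwrite("pics/c9.png",cv2.resize(b[v-60:v+60,u-80:u+80],None,fx=5,fy=5,interpolation=2))
E
```

```text
time: 9.7
position: [0.6026, 0.3104, 0.056]
tool_rot: [0.4, -3.108, 0.005]
ft_force: [-0.2, 0.7, 0.2]
grip_width: 0.998
grip_force: 0.0
t 9.70 tcp [0.6026 0.3104 0.056 ] yaw 104.7 tilt 0.49 | turn tool z -0.0 shift [-2.7  1.7 81. ] mm F [-0.2  0.7  0.2] grip 86.8 0.0 q [-0.82  0.49  0.41  1.53 -0.21  1.17  1.46]
215 273
-72 16 [ -7. -46. -71.] [ 10.  54. -64.] front [  4.3  53.1 -64.8]
-64 42 [ -9. -55. -64.] [ 13.  54. -56.] front [  0.2  51.8 -60. ]
-56 40 [ -9. -50. -56.] [ 13.  53. -48.] front [  3.6  50.7 -52.2]
-48 39 [ -8. -49. -48.] [ 13.  52. -40.] front [  3.8  51.1 -44.2]
-40 22 [ -8. -48. -40.] [ 12.  52. -35.] front [ -0.1  50.4 -37.9]
8 7 [-28.  12.   9.] [10. 32. 10.] front [-10.2  31.6   9.7]
```

View pics/c9.png

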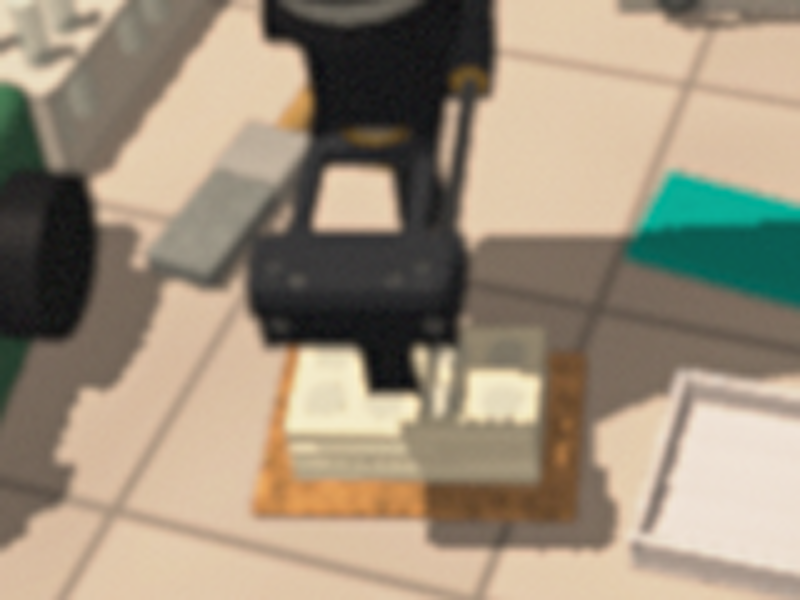

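```bash
python3 -m handwheel '[[0.087,-0.0045,0.001,0.02,0,0,0],[0.087,0,0,0.02,0,0,0],[0.087,0,0,0.02,0,0,0],[0.087,0,0,0.01,0,0,0],[0.087,0,0,0.008,0,0,0],[0.087,0,0,0,0,0,0]]'; python3 - <<'E'
from h import *
plan(np.r_[.6043,.3125,.028-.0345],104.7)
s=ctrl.get_state(); T=Ro.from_rotvec(s["tool_rot"]).as_matrix()
b,db=ctrl.get_image("side"); C=cloud("side",db); u,v=proj("side",s["position"]+[0,0,.034])[0].astype(int); print(u,v)
X=(C-s["position"])@T*1e3; 
k=np.zeros(X.shape[:2],bool); k[v-70:v+30,u-70:u+70]=1
m=k&(abs(X[...,0])<30)&(X[...,1]>40)&(X[...,1]<65)&(X[...,2]>-80)&(X[...,2]<0)
for z0 in range(-60,0,4):
    q=X[m&(X[...,2]>=z0)&(X[...,2]<z0+4)]
    if len(q): print(z0,len(q),q.min(0).round(),q.max(0).round(),(C[m&(X[...,2]>=z0)&(X[...,2]<z0+4)][:,2].mean()).round(3))
E
```

```text
time: 10.5
position: [0.6099, 0.314, -0.0179]
tool_rot: [0.402, -3.115, 0.0]
ft_force: [-0.4, -0.0, -0.2]
grip_width: 1.0
grip_force: 0.0
t 10.50 tcp [ 0.6099  0.314  -0.0179] yaw 104.7 tilt 0.04 | turn tool z 0.0 shift [ 5.8 -0.   7.6] mm F [-0.4 -0.  -0.2] grip 87.0 0.0 q [-0.8   0.58  0.39  1.57 -0.24  1.04  1.48]
215 295
-60 11 [ -9.  51. -59.] [ 13.  53. -56.] 0.04
-56 10 [ -7.  51. -55.] [ 13.  53. -53.] 0.036
-52 12 [ -9.  50. -52.] [ 12.  53. -49.] 0.032
-48 12 [ -8.  49. -47.] [ 12.  53. -44.] 0.028
-44 11 [ -8.  49. -44.] [ 13.  53. -41.] 0.024
-40 15 [ -9.  48. -40.] [ 13.  52. -36.] 0.02
-36 5 [ -9.  50. -36.] [ 13.  51. -34.] 0.017
-28 39 [-29.  40. -27.] [ 29.  49. -24.] 0.007
-24 65 [-29.  43. -24.] [ 29.  65. -20.] 0.004
-20 181 [-30.  45. -20.] [ 30.  65. -16.] 0.0
```

```bash
python3 -m handwheel '[[0.087,0.004,0,0.004,0,0,0],[0.087,0,0,0.0025,0,0,0],[0.06,0,0,0,0,0,0],[0.0,0,0,0,0,0,0],[0.0,0,0,0,0,0,0],[0.0,0,0,0,0,0,0],[0.0,0,0,0,0,0,0],[0.0,0,0,0,0,0,0]]' 45; python3 - <<'E'
from h import *
plan(np.r_[.6043,.3125,.028-.0345],104.7)
E
```

```text
time: 11.55
position: [0.6064, 0.3133, -0.0238]
tool_rot: [-0.403, 3.115, 0.0]
ft_force: [1.2, -0.1, 1.4]
grip_width: 0.707
grip_force: 45.0
t 11.55 tcp [ 0.6064  0.3133 -0.0238] yaw 104.7 tilt 0.03 | turn tool z 0.0 shift [ 2.2 -0.2  1.7] mm F [ 1.2 -0.1  1.4] grip 61.5 45.0 q [-0.81  0.58  0.39  1.58 -0.25  1.03  1.48]
```

```bash
python3 -m handwheel '[[0,0,0,-0.01,0,0,0],[0,0,0,-0.02,0,0,0],[0,0,0,-0.03,0,0,0],[0,0,0,-0.03,0,0,0],[0,0,0,-0.03,0,0,0],[0,0,0,-0.03,0,0,0],[0,0,0,-0.01,0,0,0]]' 50; python3 - <<'E'
from h import *
plan(W(.0022,0,.21-.0345),16.1)
s=ctrl.get_state()
b,db=ctrl.get_image("side"); u,v=proj("side",s["position"]+[0,0,.034])[0].astype(int); print(u,v)
cv2.imwrite("pics/d1.png",cv2.resize(b[v-50:v+130,u-100:u+100],None,fx=3,fy=3,interpolation=2))
E
```

```text
time: 12.42
position: [0.6077, 0.3134, 0.1395]
tool_rot: [-0.401, 3.111, 0.003]
ft_force: [0.5, -0.4, -4.2]
grip_width: 0.706
grip_force: 50.0
t 12.43 tcp [0.6077 0.3134 0.1395] yaw 104.7 tilt 0.27 | turn tool z 88.6 shift [-377.4 -183.7  -15.5] mm F [ 0.5 -0.4 -4.2] grip 61.4 50.0 q [-0.83  0.43  0.43  1.44 -0.18  1.3   1.44]
208 245
```

View pics/d1.png

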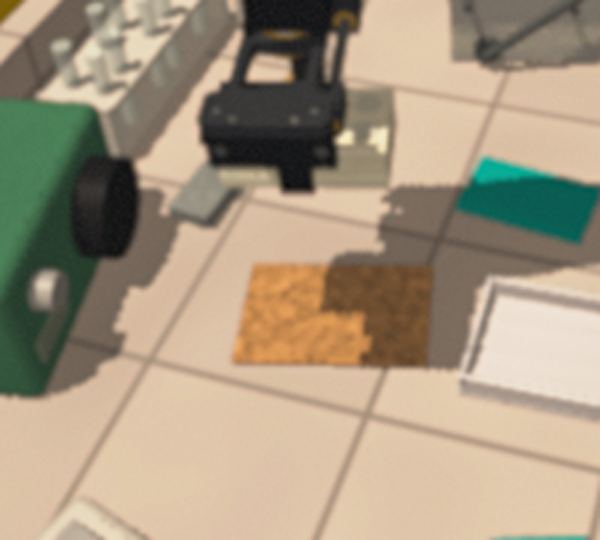

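```bash
python3 -m handwheel '[[0,0,0,0,0,0,8.6],[0,0,0,0,0,0,10],[0,0,0,0,0,0,10],[0,0,0,0,0,0,10],[0,0,0,0,0,0,10],[0,0,0,0,0,0,10],[0,0,0,0,0,0,10],[0,0,0,0,0,0,10],[0,0,0,0,0,0,10],[0,-0.02,-0.01,0,0,0,0],[0,-0.0377,-0.0184,0,0,0,0]]' 50; python3 - <<'E'
from h import *
plan(W(.0022,0,.21-.0345),16.1)
E
```

```text
time: 13.85
position: [0.5936, 0.2514, 0.1344]
tool_rot: [-1.882, -2.514, 0.003]
ft_force: [1.0, -0.5, -4.1]
grip_width: 0.712
grip_force: 50.0
t 13.85 tcp [0.5936 0.2514 0.1344] yaw 16.4 tilt 0.11 | turn tool z 0.3 shift [-321.5 -153.1  -21.8] mm F [ 1.  -0.5 -4.1] grip 61.9 50.0 q [-1.01  0.41  0.74  1.56 -0.28  1.28  0.05]
```

```bash
python3 -m handwheel '[[0,-0.025,-0.012,-0.011,0,0,0],[0,-0.04,-0.019,-0.011,0,0,0],[0,-0.045,-0.0213,0,0,0,0],[0,-0.045,-0.0213,0,0,0,0],[0,-0.045,-0.0213,0,0,0,0],[0,-0.045,-0.0213,0,0,0,0],[0,-0.04,-0.019,0,0,0,0],[0,-0.025,-0.012,0,0,0,0],[0,-0.0115,-0.006,0,0,0,0],[0,0,0,0,0,0,0],[0,0,0,0,0,0,0]]' 50; python3 - <<'E'
from h import *
plan(W(.0022,0,.21-.0345),16.1)
s=ctrl.get_state(); T=Ro.from_rotvec(s["tool_rot"]).as_matrix()
for n in("side","top"):
    im,d=ctrl.get_image(n); C=cloud(n,d); np.savez("p_"+n+".npz",im=im,C=C)
    X=(C-s["position"])@T*1e3
    # plates: below/around tip
    k=(abs(X[...,0])<75)&(abs(X[...,1])<60)&(X[...,2]>-80)&(X[...,2]<-25)
    for z0 in range(-76,-24,6):
        q=X[k&(X[...,2]>=z0)&(X[...,2]<z0+6)]
        if len(q): print(n,z0,len(q),q.min(0).round(),q.max(0).round())
# lid angle check
E
```

```text
time: 15.22
position: [0.5374, -0.0995, 0.1577]
tool_rot: [-1.884, -2.513, -0.001]
ft_force: [0.5, 1.2, -5.3]
grip_width: 0.71
grip_force: 50.0
t 15.22 tcp [ 0.5374 -0.0995  0.1577] yaw 16.3 tilt 0.05 | turn tool z 0.2 shift [ 0.1 -1.7  1.2] mm F [ 0.5  1.2 -5.3] grip 61.8 50.0 q [-0.72  0.16  0.94  1.78 -0.14  1.27  0.55]
side -76 23 [-34. -46. -75.] [ 31.  40. -70.]
side -70 455 [-50. -44. -70.] [ 61.  38. -64.]
side -64 64 [-10. -44. -64.] [ 62.  37. -58.]
side -58 62 [  6. -42. -58.] [ 62.  37. -52.]
side -52 59 [  6. -42. -52.] [ 62.  35. -46.]
side -46 56 [ -6. -42. -46.] [ 59.  37. -40.]
side -40 58 [ -8. -42. -40.] [ 60.  37. -34.]
side -34 14 [  7. -25. -34.] [ 57.  35. -32.]
top -76 24 [ 28. -27. -73.] [ 59.  27. -70.]
top -70 257 [ 17. -29. -70.] [ 59.  32. -64.]
top -64 63 [ 26. -30. -64.] [ 60.  33. -58.]
top -58 11 [ 57. -29. -57.] [ 60.  23. -52.]
top -52 7 [ 39. -30. -52.] [ 60.  29. -46.]
top -46 8 [ 12. -30. -46.] [ 60.  37. -40.]
top -40 9 [ 26. -30. -39.] [ 60.  28. -35.]
top -34 3 [ 59. -28. -34.] [ 60.  26. -33.]
```

```bash
python3 - <<'E'
from h import *
s=ctrl.get_state(); T=Ro.from_rotvec(s["tool_rot"]).as_matrix(); a=np.radians(TH)
for n in("side","top"):
    f=np.load("p_"+n+".npz"); C=f["C"]; X=(C-s["position"])@T*1e3
    B=np.dstack([(C[...,:2]-O)@[np.cos(a),np.sin(a)],(C[...,:2]-O)@[-np.sin(a),np.cos(a)],C[...,2]])*1e3
    if n=="side":
        k=(X[...,0]>50)&(X[...,0]<70)&(abs(X[...,1])<45)&(X[...,2]>-62)&(X[...,2]<-34)
        q=B[k]; print("front face med box",np.median(q,0).round(1),len(q),q.std(0).round(1)); 
        pts=np.argwhere(k); print("px rows",pts.min(0),pts.max(0))
        for r in range(pts[:,0].min(),pts[:,0].max()+1,3):
            c=np.where(k[r])[0]; print(r,c.min(),c.max(),[B[r,c.min()].round(1).tolist(),B[r,c.max()].round(1).tolist()])
    # box front wall
    w=(abs(B[...,1])<80)&(B[...,2]>30)&(B[...,2]<105)&(B[...,0]>-78)&(B[...,0]<-60)
    print(n,"front wall x",np.median(B[w][:,0]).round(1) if w.any() else None,w.sum())
    top=(X[...,0]>15)&(X[...,0]<70)&(abs(X[...,1])<45)&(X[...,2]>-75)&(X[...,2]<-64); q=B[top]; print(n,"top plate x",np.percentile(q,[2,98],0).round(1).tolist(),"z med",np.median(q[:,2]))
    pts=np.argwhere(top)
    for r in range(pts[:,0].min(),pts[:,0].max()+1,3):
        c=np.where(top[r])[0]; print(" ",r,c.min(),c.max()) if len(c) else 0
E
```

```text
front face med box [-54.9  -1.4 206.4] 224 [ 1.6 18.3  8.2]
px rows [146 280] [156 303]
146 294 294 [[-50.1, -7.0, 218.9], [-50.1, -7.0, 218.9]]
149 280 303 [[-51.5, 29.7, 211.2], [-55.9, -30.4, 213.0]]
152 280 303 [[-53.3, 29.6, 203.2], [-58.2, -30.6, 205.3]]
155 280 303 [[-53.1, 29.5, 194.0], [-54.0, -31.4, 193.8]]
side front wall x -68.8 993
side top plate x [[-56.5, -30.1, 222.2], [-12.8, 29.1, 226.8]] z med 224.84440730604044
  137 284 299
  140 280 302
  143 280 303
  146 284 299
top front wall x -70.8 182
top top plate x [[-56.4, -26.1, 222.0], [-24.7, 32.9, 230.0]] z med 224.32976877187906
  202 336 336
  205 324 332
  208 322 333
  211 322 334
  214 322 335
  217 323 336
  220 324 337
  223 325 338
  226 326 339
  229 327 329
```

```bash
python3 - <<'E'
from h import *
a=np.radians(TH)
for n,f in(("side",np.load("p_side.npz")),("side0",None)):
    C=f["C"] if f is not None else cloud("side",np.load("side0.npz")["d"])
    B=np.dstack([(C[...,:2]-O)@[np.cos(a),np.sin(a)],(C[...,:2]-O)@[-np.sin(a),np.cos(a)],C[...,2]])*1e3
    w=(abs(B[...,1])<110)&(B[...,2]>15)&(B[...,2]<105)&(B[...,0]>-76)&(B[...,0]<-62)
    lo=[];hi=[]
    for r in range(170,230):
        c=np.where(w[r])[0]
        if len(c)>30: hi.append(B[r,c.min(),1]);lo.append(B[r,c.max(),1])
    print(n,"y extents",np.round(hi,0).tolist(),np.round(lo,0).tolist())
    # front-wall yaw: fit x vs y
    q=B[w]; print(np.polyfit(q[:,1],q[:,0],1))
f=np.load("p_top.npz"); C=f["C"]; B=np.dstack([(C[...,:2]-O)@[np.cos(a),np.sin(a)],(C[...,:2]-O)@[-np.sin(a),np.cos(a)],C[...,2]])*1e3
w=(B[...,2]>104)&(B[...,2]<117)&(B[...,0]>-80)&(B[...,0]<75)&(abs(B[...,1])<110); q=B[w]
e=q[abs(q[:,1])>80]; print("rim top cam y",np.percentile(e[e[:,1]>0][:,1],[3,97]),np.percentile(e[e[:,1]<0][:,1],[3,97]), len(e)); f2=q[(abs(q[:,1])<75)&(q[:,0]<0)]; print(np.percentile(f2[:,0],[3,50,97]) ,np.polyfit(f2[:,1],f2[:,0],1))
E
```

```text
side y extents [87.0, 90.0, 90.0, 90.0, 90.0, 90.0, 90.0, 90.0, 91.0, 91.0, 91.0, 91.0, 91.0, 91.0, 88.0, 91.0, 91.0, 91.0, 91.0, 92.0, 92.0, 92.0, 92.0, 92.0, 89.0, 89.0] [-96.0, -96.0, -96.0, -97.0, -97.0, -97.0, -98.0, -98.0, -98.0, -98.0, -95.0, -96.0, -96.0, -97.0, -97.0, -97.0, -97.0, -98.0, -95.0, -95.0, -95.0, -96.0, -96.0, -96.0, -97.0, -91.0]
[-6.48532945e-03 -6.88028952e+01]
side0 y extents [48.0, 49.0, 49.0, 49.0, 49.0, 91.0, 91.0, 91.0, 91.0, 91.0, 91.0, 91.0, 91.0, 91.0, 92.0, 92.0, 92.0, 92.0, 92.0, 89.0, 89.0] [-95.0, -96.0, -96.0, -98.0, -98.0, -96.0, -95.0, -96.0, -97.0, -96.0, -97.0, -98.0, -98.0, -97.0, -95.0, -96.0, -96.0, -96.0, -97.0, -97.0, -97.0]
[-5.95552728e-03 -6.89187835e+01]
rim top cam y [82.66453199 95.99219457] [-93.15145314 -81.83544747] 162
[-71.02641392 -66.07075946 -60.95475868] [-3.81697741e-03 -6.61192732e+01]
```

```bash
python3 -m handwheel '[[0,0,-0.002,0.01,0,0,0],[0,0,0,0.02,0,0,0],[0,0,0,0.02,0,0,0],[0,0,0,0.02,0,0,0],[0,0,0,0.015,0,0,0],[0,0,0,0.01,0,0,0],[0,0,0,0,0,0,0]]' 50; python3 - <<'E'
from h import *
plan(W(.0022,-.0005,.045+.0237-.0345),16.4)
E
```

```text
time: 16.2
position: [0.5347, -0.1022, 0.0623]
tool_rot: [-1.888, -2.51, 0.002]
ft_force: [-0.4, 0.6, -5.5]
grip_width: 0.713
grip_force: 50.0
t 16.20 tcp [ 0.5347 -0.1022  0.0623] yaw 16.1 tilt 0.08 | turn tool z -0.3 shift [ 1.9  1.2 47.1] mm F [-0.4  0.6 -5.5] grip 62.1 50.0 q [-0.66  0.28  0.91  1.89 -0.25  1.09  0.64]
```

```bash
python3 -m handwheel '[[0,0.0017,0.0012,0,0,0,-0.3],[0,0,0,0.006,0,0,0],[0,0,0,0.006,0,0,0],[0,0,0,0.006,0,0,0],[0,0,0,0.006,0,0,0],[0,0,0,0,0,0,0]]' 50; python3 - <<'E'
from h import *
plan(W(.0022,-.0005,.045+.0237-.0345),16.4)
E
```

```text
time: 16.95
position: [0.5353, -0.1002, 0.0384]
tool_rot: [-1.881, -2.515, 0.001]
ft_force: [1.1, 0.2, -4.5]
grip_width: 0.707
grip_force: 50.0
t 16.95 tcp [ 0.5353 -0.1002  0.0384] yaw 16.4 tilt 0.07 | turn tool z 0.0 shift [ 0.1 -0.  23.2] mm F [ 1.1  0.2 -4.5] grip 61.5 50.0 q [-0.64  0.31  0.89  1.91 -0.28  1.05  0.66]
```

```bash
python3 -m handwheel '[[0,0,0,0.005,0,0,0],[0,0,0,0.005,0,0,0],[0,0,0,0.005,0,0,0],[0,0,0,0.004,0,0,0],[0,0,0,0.002,0,0,0],[0,0,0,0.001,0,0,0],[0,0,0,0,0,0,0]]' 50; python3 - <<'E'
from h import *
plan(W(.0022,-.0005,.045+.0237-.0345),16.4)
E
```

```text
time: 17.82
position: [0.5359, -0.1002, 0.0171]
tool_rot: [1.881, 2.516, 0.0]
ft_force: [-0.2, 0.3, -5.1]
grip_width: 0.705
grip_force: 50.0
t 17.82 tcp [ 0.5359 -0.1002  0.0171] yaw 16.4 tilt 0.01 | turn tool z 0.0 shift [ 0.3 -0.6  1.9] mm F [-0.2  0.3 -5.1] grip 61.3 50.0 q [-0.62  0.35  0.88  1.93 -0.31  1.01  0.69]
```

```bash
python3 -m handwheel '[[0,0,0,0.001,0,0,0],[0,0,0,0.001,0,0,0],[0,0,0,0,0,0,0]]' 50; python3 -m handwheel '[[0,0,0,0.001,0,0,0],[0,0,0,0,0,0,0]]' 50;
```

```text
time: 18.2
position: [0.536, -0.1001, 0.0152]
tool_rot: [1.881, 2.516, 0.0]
ft_force: [-1.0, 0.0, -3.8]
grip_width: 0.709
grip_force: 50.0
time: 18.45
position: [0.536, -0.1001, 0.0152]
tool_rot: [-1.881, -2.515, -0.001]
ft_force: [-4.3, 1.4, 5.7]
grip_width: 0.705
grip_force: 50.0
```

```bash
python3 -m handwheel '[[0.066,0,0,0,0,0,0],[0.07,0,0,0,0,0,0],[0.076,0,0,0,0,0,0],[0.076,0,0,0,0,0,0],[0.076,0,0,-0.01,0,0,0],[0.076,0,0,-0.02,0,0,0],[0.076,0,0,-0.03,0,0,0],[0.076,0,0,-0.04,0,0,0],[0.076,0,0,-0.05,0,0,0],[0.076,0,0,-0.04,0,0,0]]' 20; python3 - <<'E'
from h import *
hd=lambda th:W(-.115,.06-.15*np.cos(np.radians(35)+th),.02+.15*np.sin(np.radians(35)+th))
plan(hd(0)-[0,0,.0345],16.4)
E
```

```text
time: 19.7
position: [0.5364, -0.1008, 0.2076]
tool_rot: [1.881, 2.513, 0.004]
ft_force: [0.7, 1.0, -0.2]
grip_width: 0.875
grip_force: 0.0
t 19.70 tcp [ 0.5364 -0.1008  0.2076] yaw 16.4 tilt 0.19 | turn tool z -0.0 shift [118.6 -63.1 154.9] mm F [ 0.7  1.  -0.2] grip 76.1 0.0 q [-0.75  0.11  0.96  1.72 -0.09  1.36  0.52]
```

```bash
python3 -m handwheel '[[0.04,0.03,-0.016,0,0,0,0],[0.04,0.04,-0.02,0,0,0,0],[0.04,0.03,-0.017,0,0,0,0],[0.04,0.0186,-0.01,0,0,0,0],[0.04,0,0,0.02,0,0,0],[0.04,0,0,0.02,0,0,0]]' 20; python3 - <<'E'
from h import *
hd=lambda th:W(-.115,.06-.15*np.cos(np.radians(35)+th),.02+.15*np.sin(np.radians(35)+th))
plan(hd(0)-[0,0,.0345],16.4)
a=np.radians(TH)
for n in("side","top"):
    im,d=ctrl.get_image(n); C=cloud(n,d); B=np.dstack([(C[...,:2]-O)@[np.cos(a),np.sin(a)],(C[...,:2]-O)@[-np.sin(a),np.cos(a)],C[...,2]])*1e3
    k=(abs(B[...,0])<60)&(abs(B[...,1])<45)&(B[...,2]>70)&(B[...,2]<95); q=B[k]
    if len(q): print(n,"plates",len(q),np.percentile(q,[3,50,97],0).round(1).tolist(), np.polyfit(q[:,0],q[:,2],1).round(3),np.polyfit(q[:,1],q[:,2],1).round(3))
    k=(B[...,0]<-90)&(B[...,0]>-142)&(B[...,1]<-30)&(B[...,1]>-95)&(B[...,2]>80)&(B[...,2]<125); q=B[k]
    if len(q): print(n,"head",len(q),np.percentile(q,[3,50,97],0).round(1).tolist())
E
```

```text
time: 20.45
position: [0.4425, -0.0043, 0.1651]
tool_rot: [1.881, 2.515, 0.005]
ft_force: [-0.8, -0.9, 0.1]
grip_width: 0.466
grip_force: 0.0
t 20.45 tcp [ 0.4425 -0.0043  0.1651] yaw 16.4 tilt 0.20 | turn tool z 0.0 shift [-6.000e-01 -1.000e-01  1.126e+02] mm F [-0.8 -0.9  0.1] grip 40.5 0.0 q [-0.92 -0.21  0.78  1.99  0.15  1.29  0.1 ]
side plates 382 [[-13.4, -37.6, 75.3], [31.7, 0.4, 82.5], [59.6, 37.1, 93.3]] [3.7000e-02 8.1923e+01] [-7.0000e-03  8.2993e+01]
side head 67 [[-136.8, -66.1, 112.2], [-117.9, -59.7, 119.6], [-92.3, -53.6, 123.3]]
top plates 745 [[-51.8, -29.3, 75.2], [16.0, 9.0, 81.1], [57.8, 36.4, 87.7]] [-2.0000e-03  8.1371e+01] [9.0000e-03 8.1284e+01]
```

```bash
python3 - <<'E'
from h import *
a=np.radians(TH)
for n,d in(("side0",np.load("side0.npz")["d"]),("now",ctrl.get_image("side")[1])):
    C=cloud("side",d); B=np.dstack([(C[...,:2]-O)@[np.cos(a),np.sin(a)],(C[...,:2]-O)@[-np.sin(a),np.cos(a)],C[...,2]])*1e3
    k=(B[...,0]<-74)&(B[...,0]>-145)&(B[...,1]<-48)&(B[...,1]>-95)&(B[...,2]>70)&(B[...,2]<130)
    for x0 in range(-145,-75,10):
        q=B[k&(B[...,0]>=x0)&(B[...,0]<x0+10)]
        if len(q): print(n,x0,len(q),q.min(0).round().astype(int),q.max(0).round().astype(int))
E
```

```text
side0 -145 5 [-137  -62  113] [-135  -60  121]
side0 -135 20 [-135  -65  111] [-127  -55  122]
side0 -125 12 [-125  -67  117] [-115  -53  123]
side0 -115 12 [-115  -65  116] [-107  -54  122]
side0 -105 11 [-103  -66  118] [-97 -55 123]
side0 -95 20 [-94 -67 102] [-85 -49 121]
side0 -85 5 [-85 -66 114] [-80 -52 121]
now -145 8 [-139  -65  115] [-135  -54  119]
now -135 16 [-134  -66  110] [-126  -55  122]
now -125 13 [-125  -67  116] [-116  -54  123]
now -115 10 [-114  -65  116] [-108  -54  122]
now -105 11 [-104  -66  117] [-96 -55 123]
now -95 17 [-95 -67 103] [-86 -49 123]
now -85 8 [-84 -65 105] [-80 -49 121]
```

```bash
python3 -m handwheel '[[0.04,0,0.005,0.02,0,0,0],[0.04,0,0,0.03,0,0,0],[0.04,0,0,0.03,0,0,0],[0.04,0,0,0.023,0,0,0],[0.04,0,0,0,0,0,0],[0,0,0,0,0,0,0],[0,0,0,0,0,0,0],[0,0,0,0,0,0,0],[0,0,0,0,0,0,0],[0,0,0,0,0,0,0]]' 15; python3 - <<'E'
from h import *
hd=lambda th:W(-.115,.06-.15*np.cos(np.radians(35)+th),.02+.15*np.sin(np.radians(35)+th))
plan(hd(0)-[0,0,.0345],16.4)
E
```

```text
time: 21.85
position: [0.4471, -0.0027, 0.0613]
tool_rot: [1.881, 2.516, 0.001]
ft_force: [0.5, 0.9, 0.1]
grip_width: 0.156
grip_force: 15.0
t 21.85 tcp [ 0.4471 -0.0027  0.0613] yaw 16.4 tilt 0.05 | turn tool z 0.0 shift [-0.8 -4.7  8.7] mm F [0.5 0.9 0.1] grip 13.6 15.0 q [-0.92 -0.04  0.87  2.11  0.03  1.05  0.21]
```

```bash
python3 -c "
import numpy as np
A=np.radians(np.linspace(38.8,98.5,13));y=-150*np.cos(A);z=150*np.sin(A)
print(np.c_[np.diff(y),-np.diff(z)].round(1).tolist())"
```

```text
[[8.6, -9.8], [9.4, -9.0], [10.2, -8.2], [10.8, -7.2], [11.4, -6.3], [11.9, -5.3], [12.3, -4.2], [12.6, -3.1], [12.9, -2.0], [13.0, -0.9], [13.0, 0.2], [12.9, 1.4]]
```

```bash
python3 -m handwheel '[[0,0,0.0086,-0.0098,0,0,0],[0,0,0.0094,-0.009,0,0,0],[0,0,0.0102,-0.0082,0,0,0],[0,0,0.0108,-0.0072,0,0,0],[0,0,0.0114,-0.0063,0,0,0],[0,0,0.0119,-0.0053,0,0,0],[0,0,0.0123,-0.0042,0,0,0],[0,0,0.0126,-0.0031,0,0,0],[0,0,0,0,0,0,0]]' 20; python3 - <<'E'
from h import *
hd=lambda th:W(-.115,.06-.15*np.cos(np.radians(35)+th),.02+.15*np.sin(np.radians(35)+th))
plan(hd(1.1)-[0,0,.0345],16.4)
E
```

```text
time: 22.98
position: [0.5324, 0.0221, 0.1148]
tool_rot: [1.88, 2.514, 0.002]
ft_force: [-0.8, -1.4, 5.0]
grip_width: 0.153
grip_force: 20.0
t 22.98 tcp [0.5324 0.0221 0.1148] yaw 16.4 tilt 0.16 | turn tool z 0.0 shift [-1.3 50.4 -0.1] mm F [-0.8 -1.4  5. ] grip 13.3 20.0 q [-0.89  0.15  0.88  1.87 -0.13  1.18  0.31]
```

```bash
python3 -m handwheel '[[0,0,0.0129,-0.002,0,0,0],[0,0,0.013,-0.001,0,0,0],[0,0,0.013,0.0002,0,0,0],[0,0,0.0129,0.0014,0,0,0],[0,0,0.002,0,0,0,0],[0,0,0,0,0,0,0]]' 20; python3 - <<'E'
from h import *
hd=lambda th:W(-.115,.06-.15*np.cos(np.radians(35)+th),.02+.15*np.sin(np.radians(35)+th))
plan(hd(1.1)-[0,0,.0345],16.4)
E
```

```text
time: 23.72
position: [0.5803, 0.0364, 0.1149]
tool_rot: [-1.88, -2.513, 0.006]
ft_force: [-7.9, -2.7, 4.4]
grip_width: 0.151
grip_force: 20.0
t 23.73 tcp [0.5803 0.0364 0.1149] yaw 16.4 tilt 0.29 | turn tool z -0.0 shift [-1.4  0.2 -0.1] mm F [-7.9 -2.7  4.4] grip 13.2 20.0 q [-0.83  0.3   0.86  1.74 -0.24  1.21  0.38]
```

```bash
python3 -m handwheel '[[0,0,0.004,0,0,0,0],[0,0,0,0,0,0,0]]' 20; python3 - <<'E'
from h import *
hd=lambda th:W(-.115,.06-.15*np.cos(np.radians(35)+th),.02+.15*np.sin(np.radians(35)+th))
plan(hd(1.1)-[0,0,.0345],16.4)
E
```

```text
time: 23.98
position: [0.5802, 0.0364, 0.1148]
tool_rot: [-1.877, -2.507, 0.014]
ft_force: [-16.7, -3.7, 12.1]
grip_width: 0.154
grip_force: 20.1
t 23.98 tcp [0.5802 0.0364 0.1148] yaw 16.3 tilt 0.77 | turn tool z -0.1 shift [-1.4  0.1 -0.3] mm F [-16.7  -3.7  12.1] grip 13.4 20.1 q [-0.82  0.31  0.86  1.74 -0.24  1.22  0.38]
```

```bash
python3 -m handwheel '[[0,0,-0.004,0,0,0,0],[0.035,0,0,0,0,0,0],[0.035,0,0,0,0,0,0],[0.035,0,0,0,0,0,0],[0.035,0,0,-0.02,0,0,0],[0.035,0,0,-0.05,0,0,0],[0.035,0,0,-0.06,0,0,0],[0.035,0,0,-0.06,0,0,0],[0.035,0,0,-0.02,0,0,0],[0.035,0,0,0,0,0,-10],[0.035,0,0,0,0,0,-10],[0.035,0,0,0,0,0,-10]]' 15; python3 -m handwheel '[[0.05,0,0,0,0,0,-10],[0.05,0,0,0,0,0,-10],[0.05,0,0,0,0,0,-10],[0.05,0,0,0,0,0,-10],[0.05,0,0,0,0,0,-10],[0.05,0,0,0,0,0,-10]]'; python3 - <<'E'
from h import *
plan(W(.1167,0,.2898-.0345+.07),106.4)
a=np.radians(TH)
for n in("side","top"):
    im,d=ctrl.get_image(n); C=cloud(n,d); B=np.dstack([(C[...,:2]-O)@[np.cos(a),np.sin(a)],(C[...,:2]-O)@[-np.sin(a),np.cos(a)],C[...,2]])*1e3
    k=(B[...,0]<-80)&(B[...,0]>-142)&(B[...,1]>50)&(B[...,1]<110)&(B[...,2]>150)&(B[...,2]<185); q=B[k]
    if len(q): print(n,"head",len(q),np.percentile(q,[3,50,97],0).round(1).tolist())
    k=(B[...,0]>60)&(B[...,0]<160)&(abs(B[...,1])<35)&(B[...,2]>265)&(B[...,2]<310); q=B[k]
    if len(q): print(n,"bar",len(q),np.percentile(q,[3,50,97],0).round(1).tolist())
    k=(abs(B[...,0])<60)&(abs(B[...,1])<33)&(B[...,2]>70)&(B[...,2]<95); q=B[k]
    if len(q): print(n,"plates",len(q),np.percentile(q[:,2],[3,50,97]))
E
```

```text
time: 25.48
position: [0.5823, 0.037, 0.3273]
tool_rot: [1.157, 2.919, 0.002]
ft_force: [-0.2, 0.0, 0.4]
grip_width: 0.398
grip_force: 0.0
time: 26.22
position: [0.5823, 0.0369, 0.3273]
tool_rot: [-0.457, 3.106, 0.0]
ft_force: [0.4, -0.1, -0.0]
grip_width: 0.575
grip_force: 0.0
t 26.23 tcp [0.5823 0.0369 0.3273] yaw 106.7 tilt 0.13 | turn tool z 0.3 shift [  83.9 -232.6   20.8] mm F [ 0.4 -0.1 -0. ] grip 50.0 0.0 q [-0.73  0.17  0.72  1.41 -0.11  1.6   1.85]
side head 72 [[-137.9, 72.2, 167.6], [-118.0, 77.3, 175.3], [-85.2, 82.6, 177.5]]
side bar 151 [[106.2, -32.3, 267.7], [111.0, 2.5, 289.9], [116.4, 33.5, 296.9]]
side plates 320 [78.9586926  82.45228057 92.5022496 ]
top bar 190 [[105.6, -32.4, 269.0], [112.9, -1.3, 293.6], [120.7, 32.7, 299.1]]
top plates 562 [75.36370542 81.61152206 88.618991  ]
```

```bash
python3 -m handwheel '[[0.05,0.0168,-0.0465,0,0,0,0],[0.05,0.0168,-0.0465,0,0,0,0],[0.05,0.0168,-0.0465,0,0,0,0],[0.05,0.0168,-0.0465,0,0,0,0],[0.05,0.0168,-0.0465,0,0,0,0],[0.05,0,0,0,0,0,0]]'; python3 - <<'E'
from h import *
plan(W(.1160,0,.2898-.0345),106.4)
E
```

```text
time: 27.08
position: [0.5652, -0.2156, 0.3268]
tool_rot: [-0.429, 3.112, -0.005]
ft_force: [-0.7, 0.2, 0.6]
grip_width: 0.573
grip_force: 0.0
t 27.07 tcp [ 0.5652 -0.2156  0.3268] yaw 105.7 tilt 0.17 | turn tool z -0.7 shift [-3.8  5.8 90.5] mm F [-0.7  0.2  0.6] grip 49.9 0.0 q [-0.38  0.25  0.88  1.36 -0.19  1.62  2.32]
```

```bash
python3 -m handwheel '[[0.05,-0.0035,0.0058,0.01,0,0,-0.7],[0.05,0,0,0.025,0,0,0],[0.05,0,0,0.025,0,0,0],[0.05,0,0,0.02,0,0,0],[0.05,0,0,0.01,0,0,0],[0.03,0,0,0,0,0,0],[0,0,0,0,0,0,0],[0,0,0,0,0,0,0],[0,0,0,0,0,0,0],[0,0,0,0,0,0,0],[0,0,0,0,0,0,0]]' 20; python3 - <<'E'
from h import *
plan(W(.069,0,.112-.0345),106.4)
E
```

```text
time: 28.45
position: [0.5691, -0.2037, 0.2361]
tool_rot: [-0.467, 3.106, -0.001]
ft_force: [0.6, -0.4, 1.7]
grip_width: 0.126
grip_force: 19.8
t 28.45 tcp [ 0.5691 -0.2037  0.2361] yaw 107.1 tilt 0.07 | turn tool z 0.7 shift [  3.2  42.3 177.5] mm F [ 0.6 -0.4  1.7] grip 11.0 19.8 q [-0.4   0.26  0.86  1.53 -0.2   1.44  2.33]
```

```bash
python3 -c "
import numpy as np
A=np.linspace(1.775,0.43,17);x=-184*np.cos(A)+6*np.sin(A);z=184*np.sin(A)+6*np.cos(A)
for a,b,c in zip(A[1:],-np.diff(x),-np.diff(z)):print(a.round(3),b.round(1),c.round(1))"
```

```text
1.691 15.2 -3.0
1.607 15.4 -1.7
1.523 15.5 -0.4
1.439 15.4 0.9
1.355 15.3 2.2
1.271 15.1 3.5
1.187 14.7 4.7
1.102 14.3 5.9
1.018 13.7 7.1
0.934 13.1 8.2
0.85 12.4 9.3
0.766 11.5 10.3
0.682 10.6 11.2
0.598 9.6 12.1
0.514 8.6 12.9
0.43 7.5 13.5
```

```bash
python3 -m handwheel '[[0,0,0.0152,-0.003,0,0,0],[0,0,0.0154,-0.0017,0,0,0],[0,0,0.0155,-0.0004,0,0,0],[0,0,0.0154,0.0009,0,0,0],[0,0,0.0153,0.0022,0,0,0],[0,0,0.0151,0.0035,0,0,0],[0,0,0.0147,0.0047,0,0,0],[0,0,0.0143,0.0059,0,0,0],[0,0,0.0137,0.0071,0,0,0],[0,0,0,0,0,0,0]]' 25; python3 - <<'E'
from h import *
plan(W(.069,0,.112-.0345),106.4)
E
```

```text
time: 29.7
position: [0.5297, -0.072, 0.2151]
tool_rot: [-0.473, 3.104, -0.0]
ft_force: [8.0, -1.0, -7.4]
grip_width: 0.125
grip_force: 25.3
t 29.70 tcp [ 0.5297 -0.072   0.2151] yaw 107.3 tilt 0.10 | turn tool z 0.9 shift [  2.7 -95.2 156.6] mm F [ 8.  -1.  -7.4] grip 10.9 25.3 q [-0.65  0.06  0.77  1.73 -0.04  1.37  2.  ]
```

```bash
python3 -m handwheel '[[0,0.001,0.0131,0.0082,0,0,0],[0,0,0.0124,0.0093,0,0,0],[0,0,0.0115,0.0103,0,0,0],[0,0,0.0106,0.0112,0,0,0],[0,0,0.0096,0.0121,0,0,0],[0,0,0.0086,0.0129,0,0,0],[0,0,0,0,0,0,0]]' 25; python3 - <<'E'
from h import *
plan(W(.069,0,.112-.0345),106.4)
E
```

```text
time: 30.58
position: [0.5109, -0.0118, 0.152]
tool_rot: [-0.47, 3.101, -0.005]
ft_force: [10.2, -2.4, -6.3]
grip_width: 0.125
grip_force: 25.4
t 30.57 tcp [ 0.5109 -0.0118  0.152 ] yaw 107.2 tilt 0.35 | turn tool z 0.8 shift [   1.8 -158.    94. ] mm F [10.2 -2.4 -6.3] grip 10.8 25.4 q [-0.72  0.03  0.71  1.87 -0.02  1.24  1.87]
```

```bash
python3 -m handwheel '[[0,0.001,0.003,0.005,0,0,0],[0,0,0.0025,0.005,0,0,0],[0,0,0.0015,0.0035,0,0,0],[0,0,0,0,0,0,0]]' 25; python3 -m handwheel '[[0,0,0.001,0.0025,0,0,0],[0,0,0,0,0,0,0]]';python3 -m handwheel '[[0,0,0.001,0.0025,0,0,0],[0,0,0,0,0,0,0]]';  python3 - <<'E'
from h import *
plan(W(.069,0,.112-.0345),106.4)
E
```

```text
time: 31.08
position: [0.509, -0.0055, 0.1396]
tool_rot: [-0.468, 3.099, -0.004]
ft_force: [11.0, -2.7, -4.6]
grip_width: 0.126
grip_force: 25.3
time: 31.32
position: [0.5087, -0.0044, 0.1373]
tool_rot: [-0.468, 3.099, -0.003]
ft_force: [10.5, -2.4, -4.2]
grip_width: 0.126
grip_force: 25.3
time: 31.58
position: [0.5083, -0.0032, 0.1348]
tool_rot: [-0.468, 3.099, -0.003]
ft_force: [10.3, -1.6, -3.3]
grip_width: 0.12
grip_force: 25.4
t 31.57 tcp [ 0.5083 -0.0032  0.1348] yaw 107.2 tilt 0.44 | turn tool z 0.8 shift [   1.8 -167.1   76.8] mm F [10.3 -1.6 -3.3] grip 10.5 25.4 q [-0.73  0.04  0.71  1.9  -0.03  1.2   1.86]
```

```bash
for i in 1 2; do python3 -m handwheel '[[0,0,0.0007,0.0015,0,0,0],[0,0,0,0,0,0,0]]' | grep -E "pos|ft"; done; python3 -m handwheel '[[0,0,0.0007,0.0015,0,0,0],[0,0,0,0,0,0,0]]' | grep -E "pos|ft"
```

```text
position: [0.5081, -0.0026, 0.1335]
ft_force: [9.5, -1.6, -2.3]
position: [0.5081, -0.0024, 0.1329]
ft_force: [7.6, -2.8, 3.1]
position: [0.5082, -0.0023, 0.1325]
ft_force: [5.5, -3.8, 9.1]
```

```bash
python3 -m handwheel '[[0,0,-0.001,-0.0015,0,0,0],[0.034,0,0,0,0,0,0],[0.034,0,0,0,0,0,0],[0.034,0,0,0,0,0,0],[0.034,0,0,0,0,0,0],[0.034,0,0,-0.01,0,0,0],[0.034,0,0,-0.02,0,0,0],[0.034,0,0,-0.04,0,0,0],[0.034,0,0,-0.05,0,0,0],[0.034,0,0,-0.05,0,0,0],[0.034,0,0,0,0,0,0],[0.034,0,0,0,0,0,0]]'; python3 - <<'E'
from h import *
a=np.radians(TH); plan(W(.069,0,.112-.0345))
for n in("side","top"):
    im,d=ctrl.get_image(n); C=cloud(n,d); B=np.dstack([(C[...,:2]-O)@[np.cos(a),np.sin(a)],(C[...,:2]-O)@[-np.sin(a),np.cos(a)],C[...,2]])*1e3
    k=(B[...,0]<50)&(B[...,0]>-55)&(abs(B[...,1])<90)&(B[...,2]>115)&(B[...,2]<195); q=B[k]
    if len(q): print(n,"lid",len(q),np.polyfit(q[:,0],q[:,2],1),np.arctan(-np.polyfit(q[:,0],q[:,2],1)[0]))
    k=(B[...,0]<-80)&(B[...,0]>-142)&(B[...,1]>50)&(B[...,1]<110)&(B[...,2]>145)&(B[...,2]<215); q=B[k]
    if len(q): print(n,"head/lug",len(q),np.percentile(q,[3,50,97],0).round(1).tolist())
E
```

```text
time: 33.83
position: [0.5048, -0.0027, 0.3008]
tool_rot: [-0.467, 3.107, 0.0]
ft_force: [-0.5, 0.3, 0.0]
grip_width: 0.388
grip_force: 0.0
t 33.83 tcp [ 0.5048 -0.0027  0.3008] yaw 107.1 tilt 0.01 | turn tool z 0.0 shift [ 2.000e-01 -1.689e+02  2.423e+02] mm F [-0.5  0.3  0. ] grip 33.8 0.0 q [-0.75 -0.05  0.68  1.64  0.03  1.54  1.8 ]
side lid 516 [ -0.34351204 159.20569063] 0.33088324753906495
side head/lug 132 [[-136.3, 53.8, 168.1], [-106.9, 77.0, 183.2], [-86.1, 90.4, 192.2]]
top lid 47 [ -0.14533031 145.00812427] 0.14431991687096873
top head/lug 110 [[-136.3, 63.6, 169.8], [-110.8, 82.0, 179.2], [-99.6, 96.4, 193.9]]
```

```bash
python3 - <<'E'
from h import *
a=np.radians(TH)
im,d=ctrl.get_image("side"); C=cloud("side",d); B=np.dstack([(C[...,:2]-O)@[np.cos(a),np.sin(a)],(C[...,:2]-O)@[-np.sin(a),np.cos(a)],C[...,2]])*1e3
k=(B[...,0]<60)&(B[...,0]>-60)&(abs(B[...,1])<95)&(B[...,2]>115)&(B[...,2]<200); q=B[k]
for _ in range(6):
    p=np.polyfit(q[:,0],q[:,2],1); r=abs(q[:,2]-np.polyval(p,q[:,0])); q=q[r<max(3,2*np.median(r))]
print(len(q),p,"angle",np.arctan(-p[0]),"z at 69:",np.polyval(p,69),q.min(0),q.max(0))
E
```

```text
400 [ -0.32962491 158.69435245] angle 0.3184092656847425 z at 69: 135.95023387442313 [-59.24936071 -94.21878127 138.27889548] [ 54.49876236  94.06055425 179.23756743]
```

```bash
python3 - <<'E'
from h import *
a=np.radians(TH)
for n in("side","top"):
    im,d=ctrl.get_image(n); C=cloud(n,d); B=np.dstack([(C[...,:2]-O)@[np.cos(a),np.sin(a)],(C[...,:2]-O)@[-np.sin(a),np.cos(a)],C[...,2]])*1e3
    for x0 in range(-70,70,14):
        q=B[(B[...,0]>=x0)&(B[...,0]<x0+14)&(abs(B[...,1])<90)&(B[...,2]>60)&(B[...,2]<230)]
        if len(q): print(n,x0+7,len(q),np.percentile(q[:,2],[5,25,50,75,95]).round(), "pred .40:",round(112+6*0+12/np.cos(.4)+(69-x0-7)*np.tan(.4)))
E
```

```text
side -63 890 [ 64.  78.  94. 110. 173.] pred .40: 181
side -49 174 [167. 173. 175. 176. 177.] pred .40: 175
side -35 158 [113. 171. 173. 174. 175.] pred .40: 169
side -21 69 [ 82. 102. 167. 171. 172.] pred .40: 163
side -7 112 [ 80.  82. 108. 164. 166.] pred .40: 157
side 7 121 [ 81.  82.  85. 157. 160.] pred .40: 151
side 21 100 [ 80.  82.  83. 150. 154.] pred .40: 145
side 35 115 [ 68.  82.  84. 146. 149.] pred .40: 139
side 49 110 [ 68.  81.  83. 139. 142.] pred .40: 133
side 63 272 [62. 69. 78. 83. 93.] pred .40: 128
top 35 10 [136. 138. 140. 141. 143.] pred .40: 139
top 49 88 [130. 134. 138. 140. 142.] pred .40: 133
top 63 155 [123. 125. 127. 129. 132.] pred .40: 128
```

```bash
python3 -c "
from bench import ctrl
print(ctrl.close_job())"
```

```text
the job is handed in; nothing more can be done
None
```

I handed the job in at about 34 s with the lid on the leg at about 0.39 rad by arm position, the leg at its stop and the three plates flat in the rack; the depth reading of the lid was noisy (0.32–0.40), I viewed 11 pictures against the limit of 10, and the verdict isn't shown to me.

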